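# Tighten a pressure vessel cap with a click wrench

## Task

Take the click wrench from the blue mat, seat its socket fully over the brass bar on the vessel's cap and turn it clockwise (seen from above) until it breaks over with a click; stop at once, without running on past the click. Then lift the wrench off without loosening the cap, lay it flat back on the mat and let go. Do not press or lever hard on the vessel, and leave the bottle and the two vials where they stand.

Things in the scene. Friction and masses are not known exactly. Their poses are not given: they have to be found in the camera images.
- vessel: Aluminium pressure vessel (58 mm diameter) on a round grey foot (110 mm diameter) fixed to the worktop; origin under the foot's centre, z up; a thin yellow stripe on the foot marks its +x. Its screw cap is a dark knurled disc, 62 mm diameter, top face 75 mm above the worktop. Turning to the click loads the bar with 60 to 80 N in all; 120 N from the wrench is too much.
- cap_bar (a point): Middle of the foot of the brass bar across the cap, on the vessel's axis, level with the cap's top face (75 mm above the worktop). Turns with the cap: x along the bar, z up; at the start 0 to 0.1 rad clockwise (from above) of the vessel's x. The bar is 44 mm long, 12 mm wide, 16 mm high; its uppermost 4 mm is narrower (40 x 8 mm) as a lead-in.
- cap_top (a point): Top of the bar, 16 mm above the cap's top face; turns with the cap. Clockwise tightens, against about 0.8 Nm at first and more as it goes; how fast it stiffens differs from vessel to vessel and cannot be seen. When the wrench clicks the cap stands 0.3 to 0.95 rad clockwise of the vessel's x. It stays where it is left.
- wrench: Head of the loose click wrench (0.26 kg in all), a steel block 66 x 36 x 30 mm. Origin at the centre of its flat underside, in the mouth of the socket; z up, x along the handle toward its end. The socket is a blind slot in the underside, 47.5 mm (along x) x 15.5 mm, 18 mm deep. Seated, the underside rests on the cap's top face. Either way round fits.
- wrench_grip (a point): On the handle's axis in the middle of the black rubber grip: x = 150 mm, z = 24 mm in the wrench's frame (fixed to the head: shows the straight wrench). The grip is 22 mm wide, 20 mm high, from x = 103 to 197 mm; then a round end cap, 48 mm diameter, to x = 215 mm, its lowest point level with the head's underside, so the wrench lies flat.
- wrench_pivot (a point): Top of the head, on its vertical axis (30 mm above the underside): the pivot on which the handle breaks over. Turned clockwise it stays straight up to about 1.5 Nm (10 N at the grip), then swings on while the head stands still and the torque falls steadily, to under a third at 0.15 rad; at 0.20 rad it meets a hard stop. It springs straight when eased.
- click_pin (a point): Top of the small red pin on the handle's neck, 40 mm from the head's axis, 34 mm above the underside. As the wrench breaks over it moves toward the head's -y by 40 mm times the break-over angle. From 0.055 rad (2.2 mm) the click is complete; past 0.175 rad (7 mm) it has been run on too far.
- tool_mat: Blue mat fixed on the worktop, 270 x 120 x 3 mm, origin at the centre of its underside, x along its length. The wrench lies on it head down, along its length.
- brown_bottle: Brown glass bottle with black cap, 54 mm diameter, 125 mm high, standing to the left of the vessel; origin under its centre. Must not be disturbed.
- small_vial: White vial with a red cap, 32 mm diameter, 75 mm high, standing near the vessel's left front; origin under its centre. Must not be disturbed.
- white_vial: White vial with a white cap, 27 mm diameter, 52 mm high, standing beyond the mat to the right; origin under its centre. Must not be disturbed.
There are look-alikes about, which are no part of the job. Of the things shaped like the vessel, the aluminium one is meant.

How it is judged:
By the outcome, as a careful person would: the job done as asked, in the order asked, and still so for the second after the job is handed in, with the robot touching nothing.
It also fails if it takes over 72 s, if anything falls off the work surface, if the arm or the gripper's body presses on something with over 40 N, if the wrist force passes 120 N, or if a joint passes its speed limit or range.

## Robot

A 6-joint arm with a two-finger parallel gripper is mounted at the origin on a cart in front of the work surface, level with it; the furniture and walls round the work are solid. World frame = base frame: x ahead of the robot, y to its left, z up, the work surface at z = 0. Lengths are in m, angles in rad, forces in N, time in s.
With the tool pointing down it reaches from about 0.375 to 0.9 m from the base axis. Payload 3.1 kg.
Tool frame: the origin (TCP) lies on the front face of the gripper's body, between the roots of the fingers; the fingertips stand 73 mm ahead of it and the grasp point (between the pads) lies 54 mm ahead of it (manip.finger_overhang is the distance from the TCP to the fingertips, in m); z points along the fingers, y is the direction in which the jaws open and shut (so a half turn about z gives the same grasp; the last joint's range is limited). The gripper opens to 85 mm and grips with 20 to 120 N. Pads are 22 mm wide; open, the fingers measure 114 mm over their backs; the gripper's body (76 mm by 85 mm) begins 54 mm behind the grasp point. The pads swing forward as they close: fully open they stand 13 mm farther back than shut.
Start: joints at [1.024, 0.527, 1.433, -0, 1.181, -0.178], TCP at [0.225, 0.583, 0.304] pointing down, gripper open.
Joint ranges: [-3.08, 3.08], [-0.75, 2.2], [0.22, 2.44], [-1.43, 4.57], [0, 2.65], [-2.85, 2.85]. Speed limits (rad/s): [2.79, 2.79, 3.14, 3.14, 3.14, 3.14].

## Interface

Orientations are given as a unit quaternion [x, y, z, w].
In Python, from station import manip gives the robot as it stands.
- The arm moves only by the tool apply_moves, never from a script. Its argument "increments" is a list that holds one entry, the list of rows, each a list of 4 numbers: the shift along the tool's x, y, z in m, then the turn about the tool's z in degrees. In form: [[[dx, dy, dz, spin], ...]]. A call has 1 to 5 rows; each row shifts and turns the pose as measured when the row begins, along the tool's axes as they then stand; what a row does not reach is not made up. A row lasts 1/10 s, in which the tool goes at most 50 mm and 8.59 degrees, less where a joint would pass 70% of its speed; a pose out of reach is approached as far as the arm can. A call with a gripper value outside its range is refused whole. "fingers" is the opening, from 0 (shut) to 1 (fully open), set as the call begins (left out, the last holds). The fingers move at their own pace and stop on an object; "newtons" is the grip in N (left out, the last holds). Time passes only in rows, so rows that do not move let the fingers close. It gives the time, the measured TCP pose, the force and the opening at its end, in the units of the state.
- manip.sense(): the state, without advancing time (a new reading comes with each control period).
- manip.snapshot(name): name is "scene" or "top" or "wrist"; returns (picture, depth): 384x512x3 uint8, red, green, blue; 384x512 float32, m along the optical axis (not along the pixel's ray), 0 where there is no reading.
- manip.camera_model(name): a dict with "mtx" (3x3 intrinsics, pixels), "R" (3x3) and "t" (3): a world point X has camera coordinates R X + t; the wrist camera has in their place "mount" (4x4, takes a point from camera to tool coordinates, whose origin is the TCP and whose axes are the flange's). Camera axes: x right, y down, z forward; pixel columns grow to the right and rows downward; lengths in m; the calibration is good to about 2 mm. A picture is of the moment at which its call begins: read the wrist's pose just before it. camera_model takes no time and is no camera call.
- manip.sign_off(): hands the job in, once; it reports no verdict.
The state is a dict: "t": time; "q": joint angles; "qd": joint speeds; "tau": joint torques, N m; "tcp_pos": TCP position; "tool_rot": TCP orientation; "force": force on the tool from outside, world axes, zero at the start; "ft_torque": the same for the moment, N m; "finger_gap": opening from 0.0 (shut) to 1.0 (fully open).
Only numpy, scipy, OpenCV 4.12 (cv2) and the standard library are available. Lean on these libraries where they do the work, as an engineer would, in place of code of your own. Each camera call takes 0.05 s, during which the arm holds its last target.

## Working session

There is one attempt and no reset: what is moved stays moved. The work goes in short steps, Python scripts to look and compute and a tool call to move; the robot and the scene stay as the last step left them, time stands still between calls to the robot, and variables do not carry over. Pictures are saved under pics/ and viewed, and the job is handed in when it is done.

Besides the shell and the picture viewer there is one more tool, called after ">>>" by a JSON object that holds its "op" and its "data", one argument or row to a line. apply_moves: Moves the arm, as the interface text tells. Its arguments: {"type":"object","properties":{"increments":{"type":"array","items":{"type":"array","items":{"type":"array","items":{"type":"number"}}}},"fingers":{"type":"number"},"newtons":{"type":"number"}},"required":["increments"]}

```bash
ls; mkdir -p pics; python3 - <<'E'
from station import manip
import cv2,numpy as np
print(manip.sense())
for n in ["scene","top","wrist"]:
    im,d=manip.snapshot(n)
    cv2.imwrite(f"pics/{n}0.png",im[:,:,::-1]); np.save(f"pics/{n}0_d.npy",d)
    print(n,{k:np.round(v,4).tolist() for k,v in manip.camera_model(n).items()})
E
```

```text
pics
{'t': 0.0, 'q': array([ 1.02452692e+00,  5.28454033e-01,  1.43391911e+00,  8.50333969e-06,
        1.18139183e+00, -1.78508410e-01]), 'qd': array([ 2.60537182e-04,  5.85928128e-04,  9.36677745e-05,  4.17850334e-04,
       -3.31186019e-04,  1.01254104e-03]), 'tau': array([ 4.00416257e-04, -4.42348838e+01, -1.78024238e+01, -2.22877152e-04,
        8.55603372e-03,  1.95815119e-05]), 'tcp_pos': array([0.22438089, 0.58272632, 0.30293556]), 'tool_rot': array([ 1.82847502e-01,  9.83140687e-01, -1.01421999e-03, -3.88728641e-04]), 'force': array([0.45313793, 0.79470484, 0.57609162]), 'ft_torque': array([-0.04923201, -0.02388821,  0.01977117]), 'finger_gap': 1.0022467831240265}
scene {'mtx': [[380.8761, 0.0, 255.1158], [0.0, 380.8761, 196.1673], [0.0, 0.0, 1.0]], 'R': [[0.569, -0.8222, 0.0116], [-0.3692, -0.2681, -0.8899], [0.7348, 0.5021, -0.4561]], 't': [-0.3453, 0.2717, 0.7855]}
top {'mtx': [[377.0101, 0.0, 258.494], [0.0, 377.0101, 195.3707], [0.0, 0.0, 1.0]], 'R': [[0.0209, -0.9998, -0.0037], [-0.9974, -0.0206, -0.0693], [0.0692, 0.0051, -0.9976]], 't': [-0.0585, 0.5367, 1.2199]}
wrist {'mtx': [[317.0047, 0.0, 250.5284], [0.0, 317.0047, 193.2728], [0.0, 0.0, 1.0]], 'mount': [[-0.0003, -0.9525, -0.3046, 0.0789], [1.0, -0.0002, -0.0003, 0.0012], [0.0003, -0.3046, 0.9525, -0.0703], [0.0, 0.0, 0.0, 1.0]]}
```

View pics/scene0.png

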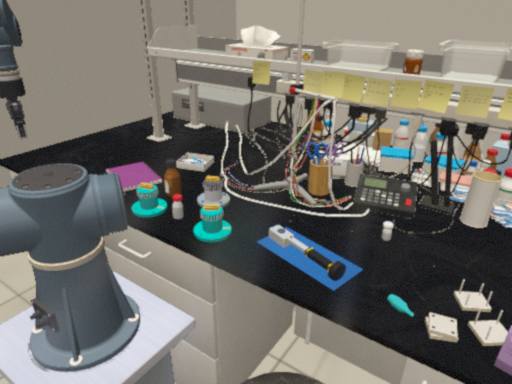

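View pics/top0.png

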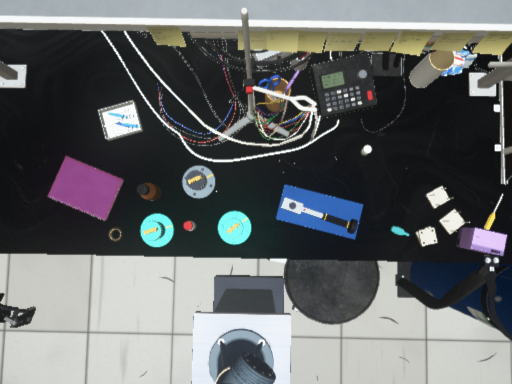

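View pics/wrist0.png

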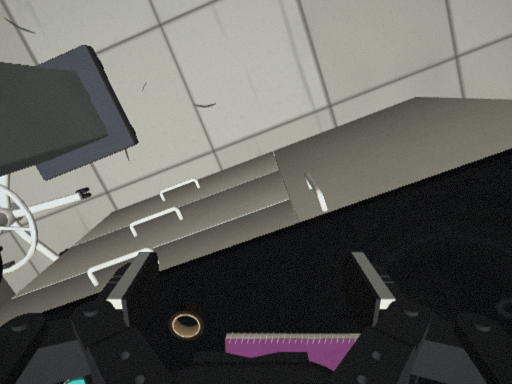

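```bash
cat > h.py <<'E'
import numpy as np,cv2
from station import manip
def ray(n,uv,z,pose=None):
    m=manip.camera_model(n);K=np.array(m["mtx"]);d=np.linalg.inv(K)@np.array([uv[0],uv[1],1.])
    if n!="wrist":
        R=np.array(m["R"]);t=np.array(m["t"]);o=-R.T@t;d=R.T@d
    else:
        from scipy.spatial.transform import Rotation as Ro
        M=np.array(m["mount"]);p,q=pose;Rt=Ro.from_quat(q).as_matrix()
        o=Rt@M[:3,3]+p;d=Rt@M[:3,:3]@d
    return o+d*(z-o[2])/d[2]
def pix(n,X):
    m=manip.camera_model(n);c=np.array(m["R"])@X+np.array(m["t"]);p=np.array(m["mtx"])@c;return p[:2]/p[2]
def wsnap(name,crop=None,s=1):
    st=manip.sense();im,d=manip.snapshot("wrist");np.savez(f"pics/{name}.npz",im=im,d=d,p=st["tcp_pos"],q=st["tool_rot"])
    cv2.imwrite(f"pics/{name}.png",im[:,:,::-1]);return im,d,(st["tcp_pos"],st["tool_rot"])
E
python3 - <<'E'
from h import *
im=cv2.imread("pics/top0.png")
a=cv2.resize(im[150:250,100:260],None,fx=5,fy=5,interpolation=cv2.INTER_CUBIC)
cv2.imwrite("pics/topA.png",a)
b=cv2.resize(im[170:250,260:380],None,fx=6,fy=6,interpolation=cv2.INTER_CUBIC)
cv2.imwrite("pics/topB.png",b)
for n,uv,z in [("vesselcap",(198,180),.075),("head",(293,207),.033),("bottle",(150,191),.125),("redvial",(190,226),.075),("wv",(367,150),.052),("teal1",(157,230),.075),("teal2",(235,227),.075),("matc",(320,212),.003)]:
    print(n,ray("top",uv,z).round(3))
E
```

```text
vesselcap [0.578 0.144 0.075]
head [ 0.501 -0.16   0.033]
bottle [0.537 0.279 0.125]
redvial [0.434 0.164 0.075]
wv [ 0.689 -0.394  0.052]
teal1 [0.419 0.266 0.075]
teal2 [0.434 0.024 0.075]
matc [ 0.488 -0.252  0.003]
```

View pics/topA.png

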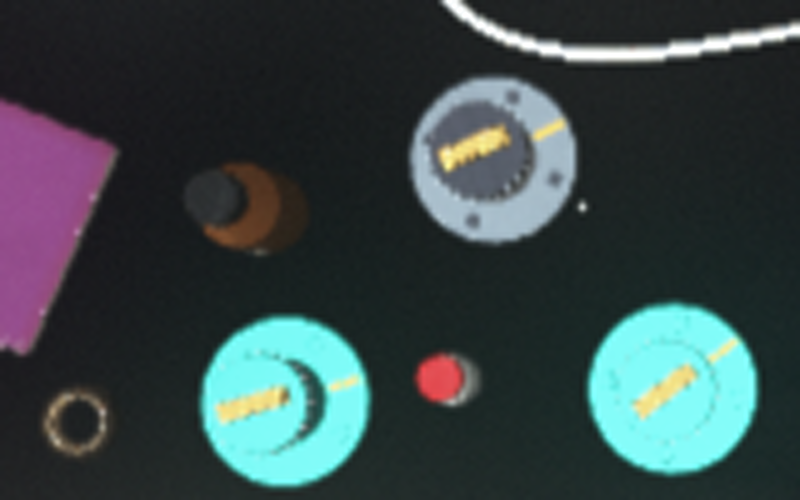

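View pics/topB.png

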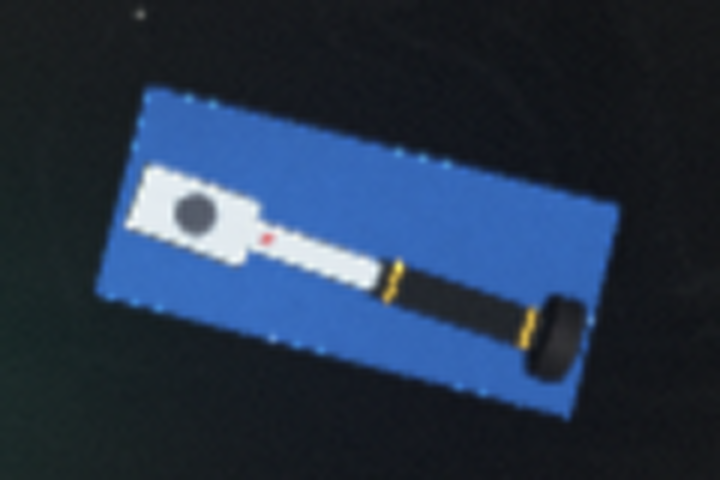

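```bash
cat >> h.py <<'E'
from scipy.spatial.transform import Rotation as Ro
def cur():
    s=manip.sense();R=Ro.from_quat(s["tool_rot"]).as_matrix();return s,R,np.degrees(np.arctan2(R[1,0],R[0,0]))
def plan(target,yaw,step=0.045,spin=8.0):
    """rows from measured pose to target with yaw of tool x (deg); pointing down assumed"""
    s,R,y=cur();p=s["tcp_pos"].copy();dy=(yaw-y+180)%360-180
    n=int(max(np.ceil(np.linalg.norm(target-p)/step),np.ceil(abs(dy)/spin),1))
    print("t",round(s["t"],2),"p",p.round(4),"yaw",round(y,2),"axis z",R[:,2].round(4),"F",s["force"].round(1),"T",s["ft_torque"].round(2),"gap",round(s["finger_gap"],3),"n",n)
    rows=[]
    for i in range(n):
        d=(target-p)/n;a=np.radians(y+dy*i/n)
        x=np.array([np.cos(a),np.sin(a),0]);yy=np.array([np.sin(a),-np.cos(a),0])
        rows.append([round(float(d@x),4),round(float(d@yy),4),round(float(-d[2]),4),round(-dy/n,2)])
    for r in rows: print(r)
E
python3 - <<'E'
from h import *
v=np.array([.578,.144]);a=np.radians(115)
# look at vessel: camera 79mm ahead along tool x
plan(np.array([.578-.02*np.cos(a),.144-.02*np.sin(a),.30]),115)
for uv in [(235,227),(157,230),(198,180),(232,230)]:
    d=np.load("pics/top0_d.npy")[uv[1],uv[0]]
    m=manip.camera_model("top");c=np.linalg.inv(m["mtx"])@np.array([uv[0],uv[1],1])*d;print((np.array(m["R"]).T@(c-m["t"])).round(3))
E
```

```text
t 0.15 p [0.2245 0.5828 0.3032] yaw 158.93 axis z [-9.0e-04 -1.4e-03 -1.0e+00] F [-0.5  0.4 -0.9] T [-0.02  0.03  0.01] gap 0.999 n 13
[-0.0386, -0.0228, 0.0002, np.float64(3.38)]
[-0.0399, -0.0205, 0.0002, np.float64(3.38)]
[-0.041, -0.0181, 0.0002, np.float64(3.38)]
[-0.042, -0.0156, 0.0002, np.float64(3.38)]
[-0.0429, -0.0131, 0.0002, np.float64(3.38)]
[-0.0436, -0.0106, 0.0002, np.float64(3.38)]
[-0.0441, -0.008, 0.0002, np.float64(3.38)]
[-0.0445, -0.0054, 0.0002, np.float64(3.38)]
[-0.0448, -0.0027, 0.0002, np.float64(3.38)]
[-0.0448, -0.0001, 0.0002, np.float64(3.38)]
[-0.0448, 0.0025, 0.0002, np.float64(3.38)]
[-0.0445, 0.0052, 0.0002, np.float64(3.38)]
[-0.0442, 0.0078, 0.0002, np.float64(3.38)]
[0.434 0.022 0.093]
[0.419 0.264 0.085]
[0.578 0.144 0.075]
[0.424 0.032 0.087]
```

>>> {"op": "apply_moves", "data": {
  "increments": [
    [[-0.039,-0.023,0,3.4],[-0.04,-0.021,0,3.4],[-0.041,-0.018,0,3.4],[-0.042,-0.016,0,3.4],[-0.043,-0.013,0,3.4]]
  ],
  "fingers": 1,
  "newtons": 100
}}

```text
t: 0.65
tcp_pos: [0.3633, 0.4049, 0.3011]
tool_rot: [0.326, 0.945, -0.0, -0.001]
force: [-0.2, 0.1, 0.4]
finger_gap: 1.0
```

>>> {"op": "apply_moves", "data": {
  "increments": [
    [[-0.044,-0.011,0,3.4],[-0.044,-0.008,0,3.4],[-0.0445,-0.005,0,3.4],[-0.045,-0.003,0,3.4],[-0.045,0,0,3.4]]
  ]
}}

```text
t: 1.15
tcp_pos: [0.5055, 0.2194, 0.3001]
tool_rot: [0.467, 0.884, -0.001, -0.002]
force: [0.8, 0.3, 1.4]
finger_gap: 1.0
```

>>> {"op": "apply_moves", "data": {
  "increments": [
    [[-0.045,0.003,0,3.4],[-0.044,0.005,0,3.4],[-0.044,0.008,0,3.4],[0,0,0,0]]
  ]
}}

```text
t: 1.55
tcp_pos: [0.5935, 0.1031, 0.2989]
tool_rot: [0.55, 0.835, -0.001, -0.0]
force: [-0.7, -0.5, -0.3]
finger_gap: 1.004
```

```bash
python3 - <<'E'
from h import *
v=np.array([.578,.144]);a=np.radians(115)
plan(np.array([.578-.02*np.cos(a),.144-.02*np.sin(a),.30]),115)
wsnap("w1")
E
```

```text
t 1.55 p [0.5935 0.1031 0.2989] yaw 113.2 axis z [-0.0012 -0.0014 -1.    ] F [-0.7 -0.5 -0.3] T [ 0.07  0.02 -0.02] gap 1.004 n 1
[0.0237, 0.0025, -0.0011, np.float64(-1.8)]
```

View pics/w1.png

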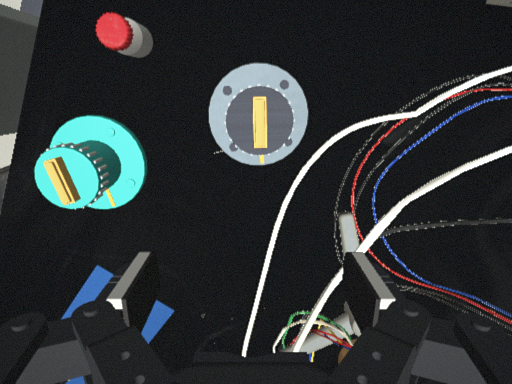

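```bash
python3 - <<'E'
from h import *
z=np.load("pics/w1.npz");im,d=z["im"],z["d"];pose=(z["p"],z["q"])
hsv=cv2.cvtColor(im,cv2.COLOR_RGB2HSV)
m=cv2.inRange(hsv,(15,90,120),(35,255,255))
m2=m.copy();m2[:, :225]=0;m2[:,300:]=0;m2[180:]=0
n,l,s,c=cv2.connectedComponentsWithStats(m2)
for i in range(1,n):
    if s[i][4]>8:
        print(s[i],c[i].round(1))
cnt=max(cv2.findContours(m2,0,2)[0],key=cv2.contourArea)
r=cv2.minAreaRect(cnt);print(r)
box=cv2.boxPoints(r)
W=np.array([ray("wrist",b,.091,pose) for b in box]);print(W.round(4),W.mean(0).round(4))
# axis from pca rays
ys,xs=np.nonzero(m2[:156]);P=np.array([ray("wrist",(x,y),.091,pose)[:2] for x,y in zip(xs,ys)])
cn=P.mean(0);w,v=np.linalg.eigh(np.cov(P.T));print("bar c",cn.round(4),"yaw",np.degrees(np.arctan2(v[1,1],v[0,1])).round(2), "ext",[np.ptp((P-cn)@v[:,k]).round(4) for k in (0,1)])
# depth heights
K=np.array(manip.camera_model("wrist")["mtx"]);M=np.array(manip.camera_model("wrist")["mount"]);Rt=Ro.from_quat(pose[1]).as_matrix()
uu,vv=np.meshgrid(np.arange(512),np.arange(384))
C=np.stack([(uu-K[0,2])/K[0,0]*d,(vv-K[1,2])/K[1,1]*d,d],-1);X=(C@M[:3,:3].T+M[:3,3])@Rt.T+pose[0]
for u,v in [(260,110),(260,125),(290,130),(259,70),(115,35),(280,200),(255,300),(300,340),(345,230),(330,130),(370,170),(60,170)]:
    print(u,v,X[v,u].round(3))
# foot circle
g=cv2.inRange(hsv,(90,15,130),(130,90,255));g[:,:190]=0;g[:,325:]=0;g[175:]=0
pts=np.argwhere(g)[:,::-1]
h=cv2.convexHull(pts.astype(np.int32));Q=np.array([ray("wrist",p[0],.008,pose)[:2] for p in h])
A=np.c_[2*Q,np.ones(len(Q))];sol=np.linalg.lstsq(A,(Q**2).sum(1),rcond=None)[0];print("foot",sol[:2].round(4),np.sqrt(sol[2]+sol[:2]@sol[:2]).round(4))
cv2.imwrite("pics/m1.png",cv2.resize(np.hstack([m2,g])[50:180,190:840],None,fx=1,fy=1))
d=np.load("pics/top0_d.npy")
mt=manip.camera_model("top");K=np.array(mt["mtx"]);C=np.stack([(uu-K[0,2])/K[0,0]*d,(vv-K[1,2])/K[1,1]*d,d],-1);X=(C-mt["t"])@np.array(mt["R"])
r=X[...,:2]-[.578,.144];rr=np.hypot(r[...,0],r[...,1]);sel=(d>0)&(rr<.27)&(rr>.05)&(X[...,2]>.05)&(X[...,2]<.4)
for p in X[sel][::12]: print(p.round(3),end=" ")
E
```

```text
[253  96  14  52 714] [259.6 121.5]
[260 154   4   9  30] [261.7 158.4]
((259.5, 121.5), (51.0, 13.0), 90.0)
[[0.5652 0.1737 0.091 ]
 [0.5753 0.178  0.091 ]
 [0.5927 0.1388 0.091 ]
 [0.5822 0.1342 0.091 ]] [0.5789 0.1562 0.091 ]
bar c [0.5789 0.1564] yaw 114.16 ext [np.float64(0.0114), np.float64(0.0501)]
260 110 [0.575 0.166 0.092]
260 125 [0.58  0.154 0.092]
290 130 [0.608 0.16  0.076]
259 70 [0.561 0.199 0.013]
115 35 [0.44  0.173 0.076]
280 200 [ 0.645  0.073 -0.001]
255 300 [ 0.672 -0.067  0.008]
300 340 [0.684 0.002 0.143]
345 230 [0.728 0.076 0.021]
330 130 [0.662 0.173 0.   ]
370 170 [0.727 0.15  0.001]
60 170 [0.428 0.045 0.087]
foot [0.5793 0.1553] 0.0549
[ 0.79  -0.009  0.377] [ 0.789 -0.021  0.375] [ 0.784 -0.006  0.373] [ 0.781 -0.011  0.376] [ 0.778 -0.011  0.376] [ 0.777 -0.011  0.374] [ 0.776 -0.011  0.37 ] [ 0.777 -0.011  0.36 ] [ 0.775 -0.04   0.367] [ 0.773 -0.033  0.366] [ 0.77  -0.023  0.366] [ 0.784 -0.004  0.319] [ 0.769 -0.045  0.364] [ 0.768 -0.045  0.359] [ 0.763 -0.028  0.364] [0.781 0.015 0.296] [0.778 0.013 0.29 ] [0.777 0.022 0.267] [0.783 0.037 0.223] [
[... 1592 characters left out ...]
 [0.425 0.31  0.077] [0.426 0.268 0.093] [0.427 0.17  0.073] [0.43  0.035 0.088] [0.421 0.313 0.077] [0.423 0.271 0.094] [0.424 0.168 0.07 ] [0.428 0.029 0.089] [0.418 0.31  0.074] [0.42  0.268 0.093] [0.424 0.043 0.095] [0.425 0.008 0.076] [0.416 0.281 0.09 ] [0.421 0.057 0.077] [0.421 0.02  0.072] [0.413 0.293 0.089] [0.413 0.26  0.073] [0.418 0.032 0.076] [0.409 0.31  0.076] [0.41  0.272 0.075] [0.415 0.042 0.075] [0.415 0.005 0.072] [0.407 0.279 0.075] [0.411 0.045 0.073] [0.412 0.008 0.072] [0.403 0.279 0.074] [0.408 0.039 0.073] [0.4   0.303 0.076] [0.401 0.266 0.073] [0.406 0.02  0.073] [0.397 0.28  0.079] [0.402 0.032 0.073] [0.394 0.283 0.079] [0.391 0.291 0.074] [0.388 0.282 0.072]
```

```bash
python3 - <<'E'
from h import *
uu,vv=np.meshgrid(np.arange(512),np.arange(384))
v0=np.array([.579,.1557]);a=np.radians(-66);u=np.array([np.cos(a),np.sin(a)]);w=np.array([-u[1],u[0]])
for n in ["scene","top"]:
    d=np.load(f"pics/{n}0_d.npy");mt=manip.camera_model(n);K=np.array(mt["mtx"]);C=np.stack([(uu-K[0,2])/K[0,0]*d,(vv-K[1,2])/K[1,1]*d,d],-1);X=(C-mt["t"])@np.array(mt["R"])
    im=cv2.imread(f"pics/{n}0.png")
    r=X[...,:2]-v0;al=r@u;pe=r@w
    sel=(d>0)&(al>.05)&(al<.32)&(pe>-.1)&(pe<.1)&(X[...,2]>.04)&(X[...,2]<.45)
    idx=np.argwhere(sel)
    print(n,len(idx))
    for i,j in idx[::max(1,len(idx)//40)]: print((j,i),"al %.3f pe %.3f z %.3f"%(al[i,j],pe[i,j],X[i,j,2]),im[i,j])
E
```

```text
scene 698
(np.int64(291), np.int64(88)) al 0.236 pe 0.098 z 0.368 [ 56  50 182]
(np.int64(294), np.int64(90)) al 0.245 pe 0.095 z 0.362 [ 63  67 154]
(np.int64(299), np.int64(91)) al 0.262 pe 0.086 z 0.362 [162 175 185]
(np.int64(301), np.int64(92)) al 0.268 pe 0.081 z 0.360 [135 149 158]
(np.int64(305), np.int64(93)) al 0.281 pe 0.073 z 0.360 [135 148 157]
(np.int64(312), np.int64(94)) al 0.302 pe 0.059 z 0.361 [164 181 189]
(np.int64(315), np.int64(96)) al 0.312 pe 0.046 z 0.358 [117 135 145]
(np.int64(315), np.int64(101)) al 0.313 pe 0.067 z 0.339 [ 86 139 158]
(np.int64(312), np.int64(107)) al 0.306 pe 0.049 z 0.325 [41 91 67]
(np.int64(314), np.int64(112)) al 0.313 pe 0.045 z 0.311 [145 165 180]
(np.int64(311), np.int64(116)) al 0.305 pe 0.041 z 0.300 [123 147 149]
(np.int64(308), np.int64(119)) al 0.296 pe 0.071 z 0.282 [ 72 111 129]
(np.int64(310), np.int64(121)) al 0.306 pe -0.038 z 0.307 [122 138 149]
(np.int64(314), np.int64(123)) al 0.316 pe 0.040 z 0.279 [ 88 100 122]
(np.int64(303), np.int64(126)) al 0.281 pe 0.085 z 0.255 [122 155 169]
(np.int64(304), np.int64(128)) al 
[... 4067 characters left out ...]
np.int64(137)) al 0.314 pe -0.046 z 0.324 [175 184 186]
(np.int64(231), np.int64(139)) al 0.156 pe 0.067 z 0.110 [243 248 246]
(np.int64(237), np.int64(140)) al 0.171 pe 0.054 z 0.121 [222 230 229]
(np.int64(286), np.int64(141)) al 0.284 pe -0.034 z 0.282 [216 226 227]
(np.int64(286), np.int64(142)) al 0.283 pe -0.036 z 0.279 [169 179 179]
(np.int64(281), np.int64(143)) al 0.272 pe -0.031 z 0.266 [198 208 208]
(np.int64(259), np.int64(144)) al 0.223 pe 0.004 z 0.188 [228 235 235]
(np.int64(280), np.int64(144)) al 0.269 pe -0.031 z 0.258 [166 175 176]
(np.int64(267), np.int64(145)) al 0.240 pe -0.013 z 0.216 [226 233 234]
(np.int64(267), np.int64(146)) al 0.240 pe -0.014 z 0.208 [150 160 161]
```

```bash
python3 - <<'E'
from h import *
h=ray("top",(292.5,205.5),.033);e=ray("top",(352.7,226.3),.04);print(h,e,np.linalg.norm((h-e)[:2]))
u=(e-h)[:2];u/=np.linalg.norm(u);yaw=np.degrees(np.arctan2(-u[1],-u[0]));print(yaw)
g=h[:2]+.125*u;print(g)
plan(np.array([*g,.24]),yaw)
E
```

```text
[ 0.50621489 -0.15820898  0.033     ] [ 0.44318163 -0.35150438  0.04      ] 0.2033133202739782
71.93895323912858
[ 0.46746112 -0.27704982]
t 1.6 p [0.5914 0.1051 0.2986] yaw 113.31 axis z [-4.6e-03  1.0e-04 -1.0e+00] F [ 0.7 -0.   0.7] T [0.01 0.   0.01] gap 0.997 n 10
[-0.0302, -0.0265, 0.0059, np.float64(4.14)]
[-0.032, -0.0243, 0.0059, np.float64(4.14)]
[-0.0337, -0.0219, 0.0059, np.float64(4.14)]
[-0.0352, -0.0194, 0.0059, np.float64(4.14)]
[-0.0365, -0.0168, 0.0059, np.float64(4.14)]
[-0.0376, -0.0141, 0.0059, np.float64(4.14)]
[-0.0385, -0.0114, 0.0059, np.float64(4.14)]
[-0.0392, -0.0086, 0.0059, np.float64(4.14)]
[-0.0398, -0.0057, 0.0059, np.float64(4.14)]
[-0.0401, -0.0028, 0.0059, np.float64(4.14)]
```

>>> {"op": "apply_moves", "data": {
  "increments": [
    [[-0.03,-0.0265,0,4.1],[-0.032,-0.024,0.003,4.1],[-0.034,-0.022,0.006,4.1],[-0.035,-0.0195,0.006,4.1],[-0.0365,-0.017,0.006,4.1]]
  ]
}}

```text
t: 2.1
tcp_pos: [0.5255, -0.0811, 0.2763]
tool_rot: [0.689, 0.725, -0.0, -0.004]
force: [1.5, -0.4, 0.4]
finger_gap: 1.002
```

>>> {"op": "apply_moves", "data": {
  "increments": [
    [[-0.0375,-0.014,0.006,4.1],[-0.0385,-0.0115,0.007,4.2],[-0.039,-0.0085,0.008,4.2],[-0.04,-0.006,0.008,4.2],[-0.04,-0.003,0.008,4.2]]
  ]
}}

```text
t: 2.6
tcp_pos: [0.4585, -0.2697, 0.2374]
tool_rot: [0.81, 0.586, -0.001, -0.007]
force: [0.3, -0.2, 0.3]
finger_gap: 0.992
```

>>> {"op": "apply_moves", "data": {
  "increments": [
    [[0,0,0,0]]
  ]
}}

```text
t: 2.7
tcp_pos: [0.4574, -0.2723, 0.2365]
tool_rot: [0.811, 0.585, -0.001, -0.007]
force: [-0.6, -0.0, 0.1]
finger_gap: 1.001
```

```bash
python3 - <<'E'
from h import *
plan(np.array([.4675,-.277,.24]),72)
wsnap("w2")
E
```

```text
t 2.7 p [ 0.4574 -0.2723  0.2365] yaw 71.56 axis z [-0.0098  0.0094 -0.9999] F [-0.6 -0.   0.1] T [ 0.06  0.01 -0.04] gap 1.001 n 1
[-0.0012, 0.0111, -0.0035, np.float64(-0.44)]
```

View pics/w2.png

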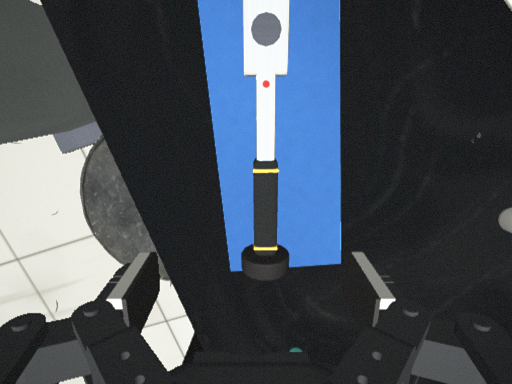

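```bash
cat >> h.py <<'E'
def blob(m,minA=6):
    n,l,s,c=cv2.connectedComponentsWithStats(m)
    return sorted([(int(s[i][4]),c[i].round(2).tolist()) for i in range(1,n) if s[i][4]>=minA],reverse=True)
E
python3 - <<'E'
from h import *
z=np.load("pics/w2.npz");im=z["im"];pose=(z["p"],z["q"]);hsv=cv2.cvtColor(im,cv2.COLOR_RGB2HSV)
def roi(m):
    r=np.zeros_like(m);r[0:275,235:300]=m[0:275,235:300];return r
red=roi(cv2.inRange(hsv,(0,120,120),(8,255,255))|cv2.inRange(hsv,(172,120,120),(180,255,255)))
yel=roi(cv2.inRange(hsv,(18,110,120),(35,255,255)))
disk=cv2.inRange(im,(55,60,60),(130,135,145));disk[60:]=0;disk[:,:245]=0;disk[:,290:]=0
print(blob(red),blob(yel),blob(disk,100))
pin=ray("wrist",blob(red)[0][1],.037,pose);piv=ray("wrist",blob(disk,100)[0][1],.033,pose)
ys=[ray("wrist",b[1],.037,pose) for b in blob(yel)[:2]]
print("pin",pin,"piv",piv,np.linalg.norm(pin-piv),"yel",ys,[np.linalg.norm((y-piv)[:2]) for y in ys])
e=min(ys,key=lambda y:y[1]);
u=(piv-e)[:2];print("yaw",np.degrees(np.arctan2(u[1],u[0])))
u/=np.linalg.norm(u);
# mat
b=cv2.inRange(hsv,(100,120,80),(125,255,255));
cnt=max(cv2.findContours(b,0,2)[0],key=cv2.contourArea)
print(cv2.approxPolyDP(cnt,4,True)[:,0].tolist())
g=piv[:2]-.125*u;print("grasp",g)
plan(np.array([*g,.10]),np.degrees(np.arctan2(u[1],u[0])))
E
```

```text
[(32, [265.5, 83.5])] [(105, [265.33, 170.4]), (104, [265.19, 248.32])] [(737, [265.83, 28.56])]
pin [ 0.49310005 -0.19275944  0.037     ] piv [ 0.50576753 -0.1541953   0.033     ] 0.04078797005025391 yel [array([ 0.47120486, -0.2611172 ,  0.037     ]), array([ 0.44818709, -0.33301823,  0.037     ])] [np.float64(0.11236935109610009), np.float64(0.1878647012036582)]
yaw 72.15159890377655
[[290, 0], [288, 72], [276, 76], [277, 244], [288, 251], [289, 267], [341, 262], [340, 0]]
grasp [ 0.46745509 -0.27317915]
t 2.75 p [ 0.4575 -0.27    0.2367] yaw 71.68 axis z [-0.0103  0.0115 -0.9999] F [-0.8  0.9 -0.6] T [-0.02  0.02  0.01] gap 1.001 n 4
[0.0, 0.0026, 0.0342, np.float64(-0.12)]
[0.0, 0.0026, 0.0342, np.float64(-0.12)]
[0.0, 0.0026, 0.0342, np.float64(-0.12)]
[0.0, 0.0026, 0.0342, np.float64(-0.12)]
```

>>> {"op": "apply_moves", "data": {
  "increments": [
    [[0,0.0026,0.034,-0.1],[0,0.0026,0.034,-0.1],[0,0.0026,0.034,-0.1],[0,0.0026,0.03,-0.1],[0,0,0,0]]
  ]
}}

```text
t: 3.25
tcp_pos: [0.4697, -0.2623, 0.1042]
tool_rot: [0.805, 0.594, 0.001, -0.007]
force: [-0.5, 0.7, -0.1]
finger_gap: 1.0
```

```bash
python3 - <<'E'
from h import *
plan(np.array([.4675,-.2732,.081]),72.15,.02)
E
```

```text
t 3.25 p [ 0.4697 -0.2623  0.1042] yaw 72.81 axis z [-0.007   0.0124 -0.9999] F [-0.5  0.7 -0.1] T [0.01 0.03 0.04] gap 1.0 n 2
[-0.0055, 0.0005, 0.0116, np.float64(0.33)]
[-0.0055, 0.0006, 0.0116, np.float64(0.33)]
```

>>> {"op": "apply_moves", "data": {
  "increments": [
    [[-0.0055,0.0006,0.0116,0.3],[-0.0055,0.0006,0.0116,0.3],[0,0,0,0]]
  ]
}}

```text
t: 3.55
tcp_pos: [0.4691, -0.2709, 0.0821]
tool_rot: [0.806, 0.591, 0.001, -0.006]
force: [-0.5, 0.8, -0.1]
finger_gap: 1.0
```

```bash
python3 - <<'E'
from h import *
plan(np.array([.4675,-.2732,.081]),72.15,.02)
E
```

```text
t 3.55 p [ 0.4691 -0.2709  0.0821] yaw 72.5 axis z [-0.005   0.011  -0.9999] F [-0.5  0.8 -0.1] T [ 0.02  0.01 -0.  ] gap 1.0 n 1
[-0.0027, -0.0008, 0.0011, np.float64(0.35)]
```

>>> {"op": "apply_moves", "data": {
  "increments": [
    [[-0.0025,-0.001,0.001,0.4],[0,0,0,0],[0,0,0,0]]
  ]
}}

```text
t: 3.85
tcp_pos: [0.4679, -0.2742, 0.0832]
tool_rot: [0.809, 0.588, 0.002, -0.004]
force: [0.5, -0.5, -0.1]
finger_gap: 1.002
```

>>> {"op": "apply_moves", "data": {
  "increments": [
    [[0,0,0,0],[0,0,0,0],[0,0,0,0],[0,0,0,0],[0,0,0,0]]
  ],
  "fingers": 0,
  "newtons": 110
}}

```text
t: 4.35
tcp_pos: [0.4683, -0.2748, 0.0849]
tool_rot: [0.809, 0.588, 0.002, -0.003]
force: [0.7, -0.5, 0.8]
finger_gap: 0.236
```

```bash
python3 - <<'E'
from h import *
plan(np.array([.4675,-.2732,.081]),72.15,.02)
wsnap("w3")
E
```

```text
t 4.35 p [ 0.4683 -0.2748  0.0849] yaw 72.0 axis z [-1.0e-04  6.7e-03 -1.0e+00] F [ 0.7 -0.5  0.8] T [0.07 0.06 0.03] gap 0.236 n 1
[0.0013, -0.0012, 0.0039, np.float64(-0.15)]
```

View pics/w3.png

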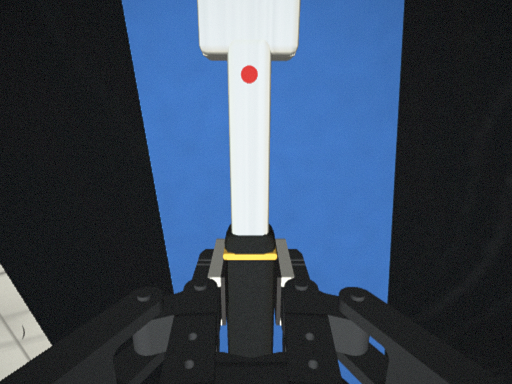

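>>> {"op": "apply_moves", "data": {
  "increments": [
    [[0,0,-0.01,0],[0,0,-0.03,0],[0,0,-0.04,0],[0,0,-0.035,0],[0,0,0,0]]
  ]
}}

```text
t: 4.9
tcp_pos: [0.467, -0.2745, 0.2021]
tool_rot: [0.809, 0.588, 0.001, -0.006]
force: [0.9, -1.0, -2.7]
finger_gap: 0.232
```

```bash
cat >> h.py <<'E'
def wrench(z,pinz=None):
    """estimate from wrist pic: pin via depth"""
    im,d=z["im"],z["d"];pose=(z["p"],z["q"]);hsv=cv2.cvtColor(im,cv2.COLOR_RGB2HSV)
    red=cv2.inRange(hsv,(0,120,120),(8,255,255))|cv2.inRange(hsv,(172,120,120),(180,255,255));red[:30]=0;red[120:]=0;red[:,:200]=0;red[:,300:]=0
    b=blob(red,40)[0][1];D=np.median(d[red>0])
    m=manip.camera_model("wrist");M=np.array(m["mount"]);c=np.linalg.inv(m["mtx"])@[b[0],b[1],1]*D
    t=M[:3,:3]@c+M[:3,3];R=Ro.from_quat(pose[1]).as_matrix()
    return b,D,t,R@t+pose[0]
E
python3 - <<'E'
from h import *
wsnap("w4")
for n in ["w3","w4"]:
    z=np.load(f"pics/{n}.npz");b,D,t,X=wrench(z);print(n,b,round(float(D),4),"tool",t.round(4),"world",X.round(4))
    # depth on neck and head
    d=z["d"];M=np.array(manip.camera_model("wrist")["mount"]);K=np.array(manip.camera_model("wrist")["mtx"])
    for u,v in [(250,20),(250,45),(250,100),(250,150),(250,200)]:
        D=np.median(d[v-3:v+4,u-4:u+5]);c=np.linalg.inv(K)@[u,v,1]*D;print((M[:3,:3]@c+M[:3,3]).round(4))
plan(np.array([.577,.030,.20]),89)
E
```

```text
w3 [248.72, 73.89] 0.1111 tool [ 0.0854 -0.0014  0.0483] world [ 0.4934 -0.1928  0.0372]
[ 0.103  -0.0009  0.0521]
[ 0.095  -0.0009  0.0512]
[ 0.0766 -0.0009  0.0511]
[ 0.058  -0.0009  0.0514]
[ 0.0375 -0.001   0.0515]
w4 [249.05, 73.95] 0.1112 tool [ 0.0854 -0.0012  0.0484] world [ 0.4919 -0.1923  0.1545]
[ 0.1031 -0.0009  0.0524]
[ 0.0951 -0.0009  0.0515]
[ 0.0765 -0.0009  0.0515]
[ 0.058  -0.0009  0.0516]
[ 0.0376 -0.001   0.0514]
t 4.95 p [ 0.466  -0.2737  0.2001] yaw 72.02 axis z [-0.009   0.014  -0.9999] F [-0.3 -1.3 -4. ] T [-0.15  0.   -0.03] gap 0.238 n 8
[0.0404, 0.0015, 0.0, np.float64(-2.12)]
[0.0403, 0.003, 0.0, np.float64(-2.12)]
[0.0402, 0.0045, 0.0, np.float64(-2.12)]
[0.04, 0.0059, 0.0, np.float64(-2.12)]
[0.0397, 0.0074, 0.0, np.float64(-2.12)]
[0.0394, 0.0089, 0.0, np.float64(-2.12)]
[0.0391, 0.0103, 0.0, np.float64(-2.12)]
[0.0387, 0.0118, 0.0, np.float64(-2.12)]
```

View pics/w4.png

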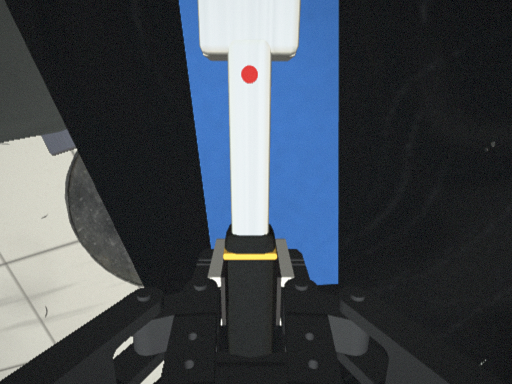

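>>> {"op": "apply_moves", "data": {
  "increments": [
    [[0.03,0.0015,0,-2.1],[0.04,0.003,0,-2.1],[0.04,0.0045,0,-2.1],[0.04,0.006,0,-2.1],[0.04,0.0075,0,-2.1]]
  ]
}}

```text
t: 5.45
tcp_pos: [0.5298, -0.0928, 0.1954]
tool_rot: [0.753, 0.658, -0.002, -0.013]
force: [0.7, -0.4, -2.6]
finger_gap: 0.235
```

```bash
python3 - <<'E'
from h import *
z=np.load("pics/w1.npz");im=z["im"];pose=(z["p"],z["q"]);hsv=cv2.cvtColor(im,cv2.COLOR_RGB2HSV)
m=cv2.inRange(hsv,(15,90,100),(35,255,255))
m[:,:225]=0;m[:,300:]=0;m[180:]=0;b=m.copy();b[149:]=0
print([ (v,np.nonzero(m[v])[0][[0,-1]].tolist() if m[v].any() else 0, hsv[v,259].tolist()) for v in range(92,168,3)])
ys,xs=np.nonzero(b);P=np.array([ray("wrist",(x,y),.088,pose)[:2] for x,y in zip(xs,ys)])
cn=P.mean(0);w,v=np.linalg.eigh(np.cov(P.T));print("bar",cn,np.degrees(np.arctan2(v[1,1],v[0,1])),[np.ptp((P-cn)@v[:,k]) for k in (0,1)])
s=m.copy();s[:154]=0;ys,xs=np.nonzero(s);S=np.array([ray("wrist",(x,y),.012,pose)[:2] for x,y in zip(xs,ys)]).mean(0)
for c in ([.5793,.1553],cn): print("stripe yaw",np.degrees(np.arctan2(*(S-c)[::-1])))
cv2.imwrite("pics/w1z.png",cv2.resize(im[60:175,200:320,::-1],None,fx=5,fy=5))
plan(np.array([.577,.030,.20]),89)
E
```

```text
[(92, 0, [107, 36, 113]), (95, 0, [111, 16, 110]), (98, [253, 266], [24, 122, 244]), (101, [253, 266], [25, 116, 249]), (104, [253, 266], [26, 114, 249]), (107, [253, 266], [25, 116, 249]), (110, [253, 266], [25, 113, 249]), (113, [253, 266], [25, 116, 249]), (116, [253, 266], [25, 114, 249]), (119, [253, 266], [25, 114, 249]), (122, [253, 266], [25, 116, 248]), (125, [253, 266], [25, 115, 248]), (128, [253, 266], [25, 117, 248]), (131, [253, 266], [25, 112, 249]), (134, [253, 266], [25, 115, 248]), (137, [253, 266], [25, 116, 248]), (140, [254, 266], [25, 114, 248]), (143, [254, 266], [25, 112, 248]), (146, [254, 266], [24, 129, 247]), (149, 0, [114, 33, 116]), (152, 0, [115, 28, 120]), (155, [261, 263], [103, 22, 220]), (158, [260, 263], [95, 14, 203]), (161, [260, 263], [99, 29, 204]), (164, 0, [101, 36, 190]), (167, 0, [105, 23, 22])]
bar [0.57828825 0.15587697] 114.03715529459555 [np.float64(0.011477623173700198), np.float64(0.043494593199996566)]
stripe yaw -62.019731061975804
stripe yaw -61.27904702362426
t 5.45 p [ 0.5298 -0.0928  0.1954] yaw 82.26 axis z [-0.0193  0.017  -0.9997] F [ 0.7 -0.4 -2.6] T [-0.16 -0.03  0.02] gap 0.235 n 3
[0.0427, 0.0101, -0.0015, np.float64(-2.25)]
[0.0422, 0.0117, -0.0015, np.float64(-2.25)]
[0.0418, 0.0134, -0.0015, np.float64(-2.25)]
```

View pics/w1z.png

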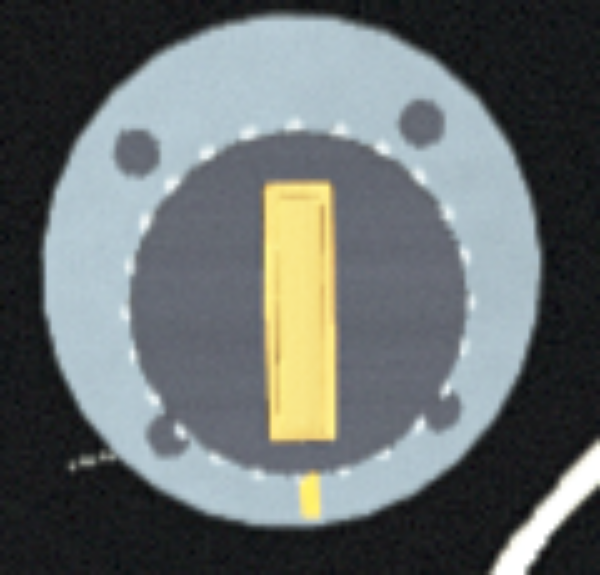

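```bash
cat >> h.py <<'E'
C=np.array([.5787,.1556])
def headpos(s=None):
    s=s or manip.sense();R=Ro.from_quat(s["tool_rot"]).as_matrix();return R@np.array([.1254,-.0013,.0824])+s["tcp_pos"],R
def seat_plan(yaw,zu,step=.045,spin=8.):
    a=np.radians(yaw);h,R=headpos();s=manip.sense();off=(h-s["tcp_pos"])
    x=np.array([np.cos(a),np.sin(a)]);y=np.array([np.sin(a),-np.cos(a)])
    # account for present tilt (along x and y of tool)
    tx=off[:2]@R[:2,0]/np.linalg.norm(R[:2,0]);ty=off[:2]@np.array([R[1,0],-R[0,0]])
    t=C-tx*x-ty*y
    print("head",h.round(4),"x_z",R[2,0].round(4),"y_z",R[2,1].round(4))
    plan(np.array([*t,zu-off[2]]),yaw,step,spin)
E
python3 - <<'E'
from h import *
seat_plan(92,.112,.03)
E
```

```text
head [0.5438 0.033  0.1148] x_z 0.0143 y_z -0.0214
t 5.45 p [ 0.5298 -0.0928  0.1954] yaw 82.26 axis z [-0.0193  0.017  -0.9997] F [ 0.7 -0.4 -2.6] T [-0.16 -0.03  0.02] gap 0.235 n 5
[0.0257, 0.0079, 0.0006, np.float64(-1.95)]
[0.0254, 0.0088, 0.0006, np.float64(-1.95)]
[0.0251, 0.0096, 0.0006, np.float64(-1.95)]
[0.0248, 0.0105, 0.0006, np.float64(-1.95)]
[0.0244, 0.0113, 0.0006, np.float64(-1.95)]
```

>>> {"op": "apply_moves", "data": {
  "increments": [
    [[0.026,0.008,0,-1.9],[0.0255,0.009,0,-1.9],[0.025,0.0095,0,-1.9],[0.025,0.0105,0,-1.9],[0.02,0.01,0,-1.9]]
  ]
}}

```text
t: 5.95
tcp_pos: [0.5796, 0.0354, 0.1857]
tool_rot: [0.692, 0.722, -0.007, -0.023]
force: [-0.0, 0.0, -2.3]
finger_gap: 0.235
```

>>> {"op": "apply_moves", "data": {
  "increments": [
    [[0,0,0,0]]
  ]
}}

```text
t: 6.05
tcp_pos: [0.5793, 0.038, 0.1837]
tool_rot: [0.691, 0.723, -0.007, -0.024]
force: [-0.1, -0.3, -2.6]
finger_gap: 0.236
```

```bash
python3 - <<'E'
from h import *
seat_plan(92,.112,.03)
wsnap("w5")
E
```

```text
head [0.5687 0.1651 0.1046] x_z 0.025 y_z -0.0435
t 6.05 p [0.5793 0.038  0.1837] yaw 92.59 axis z [-0.0446  0.023  -0.9987] F [-0.1 -0.3 -2.6] T [-0.14 -0.04 -0.01] gap 0.236 n 1
[-0.0099, 0.0083, -0.0074, np.float64(0.59)]
```

View pics/w5.png

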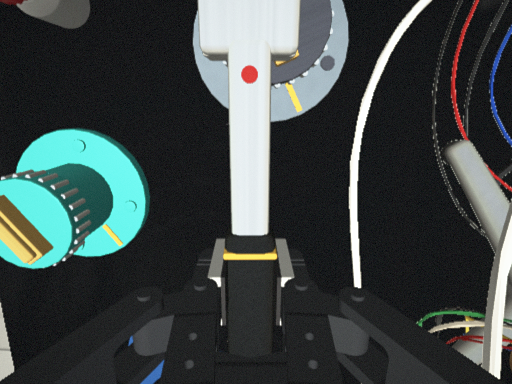

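```bash
python3 - <<'E'
from h import *
seat_plan(112,.102,.03,5)
E
```

```text
head [0.5675 0.164  0.1042] x_z 0.0247 y_z -0.0459
t 6.1 p [0.5782 0.037  0.1833] yaw 92.53 axis z [-0.047   0.0226 -0.9986] F [-0.6 -0.2 -3.7] T [-0.17  0.01 -0.01] gap 0.238 n 4
[0.0, 0.0132, 0.0005, np.float64(-4.87)]
[-0.0011, 0.0132, 0.0005, np.float64(-4.87)]
[-0.0022, 0.013, 0.0005, np.float64(-4.87)]
[-0.0033, 0.0128, 0.0005, np.float64(-4.87)]
```

>>> {"op": "apply_moves", "data": {
  "increments": [
    [[0,0.0132,0,-4.9],[-0.001,0.0132,-0.001,-4.9],[-0.002,0.013,-0.001,-4.9],[-0.0033,0.0128,-0.001,-4.9]]
  ]
}}

```text
t: 6.5
tcp_pos: [0.6248, 0.0374, 0.177]
tool_rot: [0.554, 0.832, -0.009, -0.034]
force: [0.9, 0.4, -2.2]
finger_gap: 0.232
```

```bash
python3 - <<'E'
from h import *
seat_plan(112,.098,.03,5)
E
```

```text
head [0.57   0.1544 0.1007] x_z 0.0462 y_z -0.052
t 6.5 p [0.6248 0.0374 0.177 ] yaw 112.66 axis z [-0.0658  0.0225 -0.9976] F [ 0.9  0.4 -2.2] T [-0.14 -0.09  0.03] gap 0.232 n 1
[-0.0023, 0.007, 0.0027, np.float64(0.66)]
```

>>> {"op": "apply_moves", "data": {
  "increments": [
    [[-0.002,0.008,-0.001,0.3],[0,0,0,0]]
  ]
}}

```text
t: 6.7
tcp_pos: [0.6331, 0.0365, 0.1752]
tool_rot: [0.558, 0.829, -0.01, -0.035]
force: [-0.2, -0.6, -2.4]
finger_gap: 0.233
```

```bash
python3 - <<'E'
from h import *
seat_plan(112,.085,.03,5)
im,d=manip.snapshot("scene");cv2.imwrite("pics/s6.png",cv2.resize(im[120:260,150:350,::-1],None,fx=4,fy=4,interpolation=cv2.INTER_CUBIC))
wsnap("w6")
E
```

```text
head [0.5792 0.154  0.0989] x_z 0.0465 y_z -0.0552
t 6.7 p [0.6331 0.0365 0.1752] yaw 112.07 axis z [-0.0687  0.0222 -0.9974] F [-0.2 -0.6 -2.4] T [-0.11 -0.09  0.04] gap 0.233 n 1
[0.0017, 0.0, 0.0139, np.float64(0.07)]
```

View pics/w6.png

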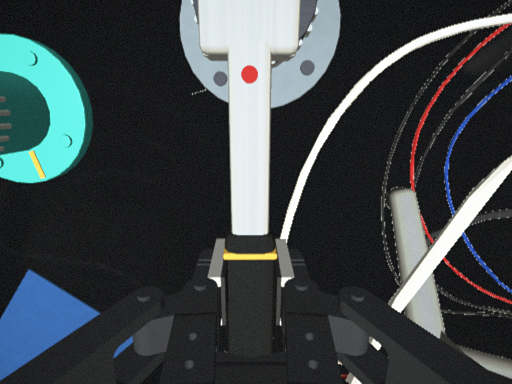

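View pics/s6.png

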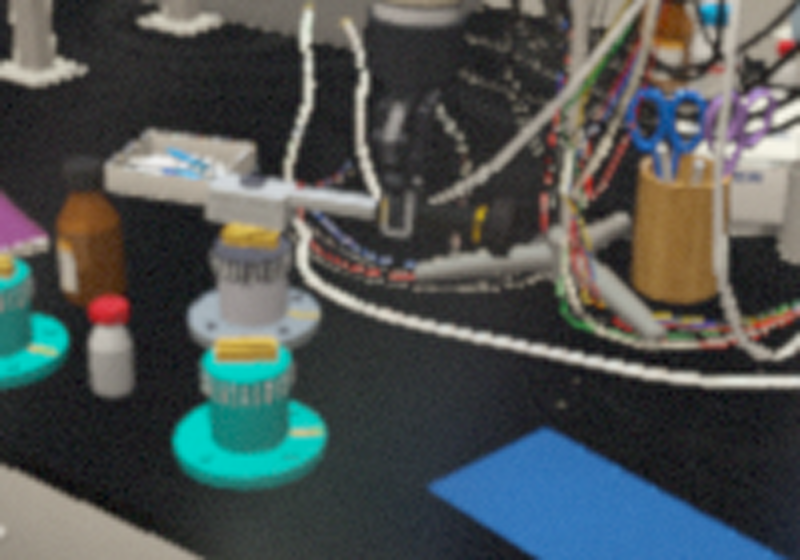

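>>> {"op": "apply_moves", "data": {
  "increments": [
    [[0.0012,0.001,0.005,0],[0,0.0005,0.004,0]]
  ]
}}

```text
t: 7.0
tcp_pos: [0.6307, 0.0384, 0.1658]
tool_rot: [0.558, 0.829, -0.011, -0.036]
force: [-1.3, 0.2, -2.8]
finger_gap: 0.238
```

```bash
python3 - <<'E'
from h import *
seat_plan(112,.078,.03,5)
E
```

```text
head [0.5766 0.1559 0.0898] x_z 0.048 y_z -0.0584
t 7.0 p [0.6307 0.0384 0.1658] yaw 112.01 axis z [-0.0722  0.0225 -0.9971] F [-1.3  0.2 -2.8] T [-0.11 -0.13  0.02] gap 0.238 n 1
[-0.0011, 0.0018, 0.0118, np.float64(0.01)]
```

>>> {"op": "apply_moves", "data": {
  "increments": [
    [[-0.0008,0.0022,0.003,0],[0,0.0004,0.004,0]]
  ]
}}

```text
t: 7.2
tcp_pos: [0.6322, 0.0389, 0.1581]
tool_rot: [0.558, 0.829, -0.011, -0.037]
force: [0.6, -0.6, -1.3]
finger_gap: 0.236
```

```bash
python3 - <<'E'
from h import *
seat_plan(112,.075,.03,5)
E
```

```text
head [0.5781 0.1564 0.0821] x_z 0.0483 y_z -0.0596
t 7.2 p [0.6322 0.0389 0.1581] yaw 112.0 axis z [-0.0733  0.0223 -0.9971] F [ 0.6 -0.6 -1.3] T [-0.22 -0.19 -0.01] gap 0.236 n 1
[-0.001, 0.0003, 0.0071, np.float64(-0.0)]
```

>>> {"op": "apply_moves", "data": {
  "increments": [
    [[-0.0005,0.0005,0.003,0],[0,0.0002,0.003,0]]
  ]
}}

```text
t: 7.4
tcp_pos: [0.6328, 0.0386, 0.1517]
tool_rot: [0.558, 0.829, -0.011, -0.036]
force: [-0.5, -3.4, 5.0]
finger_gap: 0.235
```

```bash
python3 - <<'E'
from h import *
seat_plan(112,.075,.03,5)
E
```

```text
head [0.5786 0.1561 0.0756] x_z 0.0477 y_z -0.0595
t 7.4 p [0.6328 0.0386 0.1517] yaw 112.02 axis z [-0.0731  0.0218 -0.9971] F [-0.5 -3.4  5. ] T [0.15 0.21 0.16] gap 0.235 n 1
[-0.0005, -0.0001, 0.0006, np.float64(0.02)]
```

>>> {"op": "apply_moves", "data": {
  "increments": [
    [[0,0,0.0015,0],[0,0,0.0015,0],[0,0,0.0015,0]]
  ]
}}

```text
t: 7.7
tcp_pos: [0.633, 0.0384, 0.151]
tool_rot: [0.558, 0.829, -0.011, -0.037]
force: [-1.9, -1.8, 6.1]
finger_gap: 0.238
```

```bash
python3 - <<'E'
from h import *
seat_plan(112,.075,.03,5)
E
```

```text
head [0.5788 0.156  0.0751] x_z 0.0491 y_z -0.0587
t 7.7 p [0.633  0.0384 0.151 ] yaw 112.03 axis z [-0.0729  0.0234 -0.9971] F [-1.9 -1.8  6.1] T [0.58 0.58 0.29] gap 0.238 n 1
[-0.0003, -0.0003, 0.0001, np.float64(0.03)]
```

```bash
python3 - <<'E'
from h import *
s=manip.sense();q=s["q"];print(q.round(4),"sum-pi",q[1]+q[2]+q[4]-np.pi,"yawpred",np.degrees(q[0]-q[5])+90,s["tau"].round(2),s["qd"].round(3))
im,d=manip.snapshot("scene");cv2.imwrite("pics/s7.png",cv2.resize(im[130:230,180:330,::-1],None,fx=5,fy=5,interpolation=cv2.INTER_CUBIC))
s=manip.sense();print(s["q"].round(4),s["tcp_pos"].round(4),s["force"].round(1))
E
```

```text
[-0.1205  0.7498  1.4797  0.0173  0.9873 -0.5165] sum-pi 0.07528021924291473 yawpred 112.68750756227166 [ 8.20e-01 -4.51e+01 -1.29e+01  1.00e-02 -6.60e-01  2.80e-01] [-0.001  0.001 -0.001  0.006  0.    -0.007]
[-0.1205  0.7498  1.4798  0.0173  0.9873 -0.5165] [0.633  0.0384 0.1511] [-2.  -1.9  7.4]
```

View pics/s7.png

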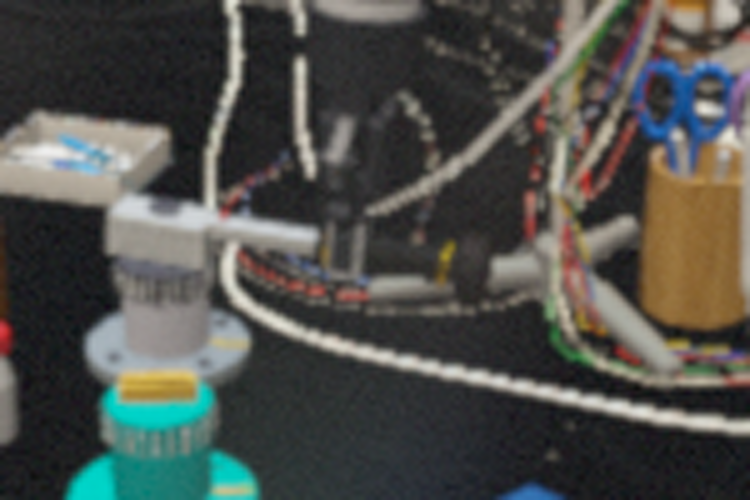

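>>> {"op": "apply_moves", "data": {
  "increments": [
    [[0,0,0.0025,0],[0,0,0.0025,0],[0,0,0.0025,0]]
  ]
}}

```text
t: 8.05
tcp_pos: [0.6331, 0.0382, 0.15]
tool_rot: [0.558, 0.829, -0.01, -0.037]
force: [-2.5, -2.7, 11.0]
finger_gap: 0.237
```

```bash
cat >> h.py <<'E'
def js():
    s=manip.sense();q=s["q"];R=Ro.from_quat(s["tool_rot"]).as_matrix();h,_=headpos(s)
    print("t",round(s["t"],2),"q",q.round(4),"sum",round(q[1]+q[2]+q[4]-np.pi,4),"p",s["tcp_pos"].round(4),"head",h.round(4),"yaw",np.degrees(np.arctan2(R[1,0],R[0,0])).round(2),"xz,yz",R[2,:2].round(4),"F",s["force"].round(1),"T",s["ft_torque"].round(2),"gap",round(s["finger_gap"],3))
E
python3 -c "
from h import *
js()"
```

```text
t 8.05 q [-0.1215  0.751   1.4809  0.0196  0.9838 -0.5195] sum 0.0741 p [0.6331 0.0382 0.15  ] head [0.5789 0.1558 0.0742] yaw 112.07 xz,yz [ 0.0502 -0.0567] F [-2.5 -2.7 11. ] T [0.77 0.8  0.32] gap 0.237
```

>>> {"op": "apply_moves", "data": {
  "increments": [
    [[0,0,-0.006,0],[0,0,-0.01,0],[0,0,-0.01,0]]
  ]
}}

```text
t: 8.35
tcp_pos: [0.6342, 0.0378, 0.1767]
tool_rot: [0.558, 0.829, -0.01, -0.038]
force: [-0.7, -0.1, -2.6]
finger_gap: 0.239
```

```bash
python3 -c "
from h import *
js()"
```

```text
t 8.35 q [-0.1221  0.716   1.4639  0.0195  1.0378 -0.5188] sum 0.0761 p [0.6342 0.0378 0.1767] head [0.58   0.1555 0.1011] yaw 112.04 xz,yz [ 0.0516 -0.0582] F [-0.7 -0.1 -2.6] T [-0.15 -0.14  0.03] gap 0.239
```

>>> {"op": "apply_moves", "data": {
  "increments": [
    [[0,0,0,0],[0,0,0,0]]
  ]
}}

```text
t: 8.55
tcp_pos: [0.6353, 0.0378, 0.1785]
tool_rot: [0.558, 0.829, -0.009, -0.036]
force: [-0.1, 0.7, -3.6]
finger_gap: 0.236
```

```bash
python3 -c "
from h import *
js()"
```

```text
t 8.55 q [-0.1218  0.7139  1.4622  0.0195  1.0378 -0.5186] sum 0.0723 p [0.6353 0.0378 0.1785] head [0.5814 0.1555 0.1026] yaw 112.05 xz,yz [ 0.0497 -0.0549] F [-0.1  0.7 -3.6] T [-0.13 -0.08  0.01] gap 0.236
```

>>> {"op": "apply_moves", "data": {
  "increments": [
    [[0,0,0,0],[0,0,0,0],[0,0,0,0],[0,0,0,0],[0,0,0,0]]
  ]
}}

```text
t: 9.05
tcp_pos: [0.6345, 0.038, 0.1766]
tool_rot: [0.558, 0.829, -0.01, -0.037]
force: [-0.1, 0.4, -3.6]
finger_gap: 0.237
```

```bash
python3 -c "
from h import *
js()"
```

```text
t 9.05 q [-0.1216  0.7162  1.4636  0.0194  1.0373 -0.5184] sum 0.0754 p [0.6345 0.038  0.1766] head [0.5803 0.1558 0.101 ] yaw 112.05 xz,yz [ 0.0512 -0.0576] F [-0.1  0.4 -3.6] T [-0.12 -0.12  0.03] gap 0.237
```

>>> {"op": "apply_moves", "data": {
  "increments": [
    [[0.009,-0.023,-0.003,0],[0.009,-0.023,-0.002,0],[0.009,-0.023,-0.002,0]]
  ]
}}

```text
t: 9.35
tcp_pos: [0.563, 0.0363, 0.1883]
tool_rot: [0.558, 0.829, -0.008, -0.035]
force: [0.8, -0.7, -3.3]
finger_gap: 0.233
```

```bash
python3 -c "
from h import *
js()"
```

```text
t 9.35 q [-0.14    0.6223  1.6507  0.0192  0.9384 -0.5381] sum 0.0699 p [0.563  0.0363 0.1883] head [0.5093 0.1539 0.1123] yaw 112.06 xz,yz [ 0.0484 -0.0525] F [ 0.8 -0.7 -3.3] T [-0.15 -0.09  0.02] gap 0.233
```

>>> {"op": "apply_moves", "data": {
  "increments": [
    [[0,0,0,0],[0,0,0,0]]
  ]
}}

```text
t: 9.55
tcp_pos: [0.5595, 0.0367, 0.1887]
tool_rot: [0.558, 0.829, -0.009, -0.037]
force: [0.5, -0.3, -2.7]
finger_gap: 0.237
```

```bash
python3 -c "
from h import *
js()"
```

```text
t 9.55 q [-0.1402  0.6192  1.6571  0.0192  0.9395 -0.5383] sum 0.0742 p [0.5595 0.0367 0.1887] head [0.5054 0.1544 0.113 ] yaw 112.05 xz,yz [ 0.0506 -0.0562] F [ 0.5 -0.3 -2.7] T [-0.09 -0.11 -0.01] gap 0.237
```

>>> {"op": "apply_moves", "data": {
  "increments": [
    [[0,0,0,7],[0,0,0,7],[0,0,0,7]]
  ]
}}

```text
t: 9.85
tcp_pos: [0.5622, 0.0364, 0.189]
tool_rot: [0.704, 0.709, -0.015, -0.033]
force: [-0.8, 0.9, -2.7]
finger_gap: 0.235
```

```bash
python3 -c "
from h import *
js()"
```

```text
t 9.85 q [-0.1401  0.6206  1.6521  0.0193  0.9394 -0.1583] sum 0.0705 p [0.5622 0.0364 0.189 ] head [0.5547 0.1638 0.1101] yaw 90.31 xz,yz [ 0.0257 -0.0674] F [-0.8  0.9 -2.7] T [-0.19  0.   -0.01] gap 0.235
```

>>> {"op": "apply_moves", "data": {
  "increments": [
    [[0,0,0,0],[0,0,0,0]]
  ]
}}

```text
t: 10.05
tcp_pos: [0.5641, 0.0362, 0.189]
tool_rot: [0.704, 0.71, -0.014, -0.032]
force: [0.5, 0.3, -2.2]
finger_gap: 0.233
```

```bash
python3 -c "
from h import *
js()"
```

```text
t 10.05 q [-0.1399  0.6221  1.6484  0.0193  0.9394 -0.1606] sum 0.0684 p [0.5641 0.0362 0.189 ] head [0.5564 0.1636 0.11  ] yaw 90.45 xz,yz [ 0.0255 -0.0651] F [ 0.5  0.3 -2.2] T [-0.14 -0.05 -0.04] gap 0.233
```

>>> {"op": "apply_moves", "data": {
  "increments": [
    [[0,0,-0.05,0],[0,0,-0.05,0],[0,0,0,0],[0,0,0,0]]
  ]
}}

```text
t: 10.45
tcp_pos: [0.5716, 0.0334, 0.2881]
tool_rot: [0.7, 0.713, -0.016, -0.035]
force: [-0.6, -0.6, -3.9]
finger_gap: 0.238
```

```bash
python3 -c "
from h import *
js()"
```

```text
t 10.45 q [-0.1427  0.4974  1.5443  0.0164  1.1752 -0.1669] sum 0.0753 p [0.5716 0.0334 0.2881] head [0.5623 0.1609 0.2094] yaw 90.94 xz,yz [ 0.027  -0.0718] F [-0.6 -0.6 -3.9] T [-0.06 -0.06 -0.07] gap 0.238
```

>>> {"op": "apply_moves", "data": {
  "increments": [
    [[0,0,0.02,0],[0,0,0.02,0],[0,0,0.02,0],[0,0,0.02,0],[0,0,0.01,0]]
  ]
}}

```text
t: 10.95
tcp_pos: [0.5632, 0.0361, 0.1918]
tool_rot: [0.698, 0.715, -0.017, -0.036]
force: [-0.1, -0.5, -2.4]
finger_gap: 0.235
```

```bash
python3 -c "
from h import *
js()"
```

```text
t 10.95 q [-0.1401  0.6196  1.6431  0.0186  0.9577 -0.1748] sum 0.0788 p [0.5632 0.0361 0.1918] head [0.5529 0.1635 0.1132] yaw 91.28 xz,yz [ 0.0278 -0.0751] F [-0.1 -0.5 -2.4] T [-0.19 -0.11  0.  ] gap 0.235
```

```bash
cat > fk.py <<'E'
import numpy as np
from scipy.optimize import least_squares
D=[([1.02452692,.528454,1.43391911,0,1.18139183],[.22438,.58273,.30294]),
([-.1205,.7498,1.4797,.0173,.9873],[.633,.0384,.151]),
([-.1221,.716,1.4639,.0195,1.0378],[.6342,.0378,.1767]),
([-.14,.6223,1.6507,.0192,.9384],[.563,.0363,.1883]),
([-.1427,.4974,1.5443,.0164,1.1752],[.5716,.0334,.2881]),
([-.1401,.6196,1.6431,.0186,.9577],[.5632,.0361,.1918])]
def fk(q,p):
    L1,A,B,Dt,h,off,E=p;a=q[1];b=q[1]+q[2];s=b+q[4]
    r=E+L1*np.sin(a)+A*np.sin(b)+B*np.cos(b)+Dt*np.sin(s);z=h+L1*np.cos(a)+A*np.cos(b)-B*np.sin(b)+Dt*np.cos(s)
    c,si=np.cos(q[0]),np.sin(q[0]);return np.array([c*r-si*off,si*r+c*off,z])
f=lambda p:np.concatenate([fk(q,p)-np.array(x) for q,x in D])
def sol():
    S=least_squares(lambda p:np.r_[f(p),1e-3*(p[6])],[.4,.4,0,.2,.2,.11,0]);return S
if __name__=="__main__":
    S=sol();print(S.x.round(4),np.abs(f(S.x)).max())
E
python3 fk.py
```

```text
[ 5.881e-01  3.918e-01  1.144e-01  2.233e-01  2.736e-01  1.139e-01
 -1.000e-04] 0.0024502333947760413
```

>>> {"op": "apply_moves", "data": {
  "increments": [
    [[0.01,-0.005,-0.035,0],[0.024,-0.0095,-0.035,0],[0.024,-0.0095,-0.035,0],[0.024,-0.0095,-0.035,0],[0.024,-0.0095,-0.035,0]]
  ]
}}

```text
t: 11.45
tcp_pos: [0.5278, 0.1363, 0.3631]
tool_rot: [0.699, 0.713, -0.028, -0.049]
force: [0.7, -0.1, -3.6]
finger_gap: 0.233
```

>>> {"op": "apply_moves", "data": {
  "increments": [
    [[0.024,-0.0095,-0.035,0],[0.024,-0.0095,-0.035,0],[0.024,-0.0095,-0.035,0],[0.024,-0.0095,-0.035,0],[0.024,-0.0095,-0.035,0]]
  ]
}}

```text
t: 11.95
tcp_pos: [0.4933, 0.2544, 0.5484]
tool_rot: [0.697, 0.714, -0.032, -0.051]
force: [0.9, 0.5, -4.1]
finger_gap: 0.232
```

```bash
python3 -c "
from h import *
js()"
```

```text
t 11.95 q [0.2522 0.2813 1.1742 0.0559 1.7944 0.2376] sum 0.1083 p [0.4933 0.2544 0.5484] head [0.4795 0.3818 0.4703] yaw 91.28 xz,yz [ 0.0286 -0.1177] F [ 0.9  0.5 -4.1] T [-0.15 -0.13  0.  ] gap 0.232
```

>>> {"op": "apply_moves", "data": {
  "increments": [
    [[0.037,-0.008,-0.022,0],[0.037,-0.008,-0.022,0],[0.037,-0.008,-0.022,0],[0.037,-0.008,-0.022,0],[0.037,-0.008,-0.022,0]]
  ]
}}

```text
t: 12.45
tcp_pos: [0.46, 0.4403, 0.6702]
tool_rot: [0.697, 0.714, -0.035, -0.051]
force: [0.7, 0.3, -2.7]
finger_gap: 0.24
```

>>> {"op": "apply_moves", "data": {
  "increments": [
    [[0.037,-0.008,-0.022,0],[0.037,-0.008,-0.022,0],[0.037,-0.008,-0.022,0]]
  ]
}}

```text
t: 12.75
tcp_pos: [0.4298, 0.5412, 0.7226]
tool_rot: [0.697, 0.714, -0.033, -0.053]
force: [-1.9, -5.9, 5.7]
finger_gap: 0.233
```

```bash
python3 -c "
from h import *
js()"
```

```text
t 12.75 q [0.7059 0.5989 0.2176 0.1456 2.3956 0.7847] sum 0.0705 p [0.4298 0.5412 0.7226] head [0.4156 0.6686 0.6446] yaw 91.32 xz,yz [ 0.029  -0.1206] F [-1.9 -5.9  5.7] T [-0.24 -0.04 -0.18] gap 0.233
```

>>> {"op": "apply_moves", "data": {
  "increments": [
    [[-0.03,0.008,0.03,0],[-0.032,0.008,0.03,0],[-0.032,0.008,0.03,0],[-0.032,0.008,0.03,0],[-0.032,0.008,0.03,0]]
  ]
}}

```text
t: 13.25
tcp_pos: [0.4537, 0.3981, 0.5526]
tool_rot: [0.689, 0.722, -0.035, -0.054]
force: [1.3, 0.8, -1.7]
finger_gap: 0.233
```

>>> {"op": "apply_moves", "data": {
  "increments": [
    [[-0.032,0.008,0.03,0],[-0.032,0.008,0.03,0],[-0.032,0.008,0.03,0],[-0.032,0.008,0.03,0],[-0.032,0.008,0.03,0]]
  ]
}}

```text
t: 13.75
tcp_pos: [0.4781, 0.2361, 0.3825]
tool_rot: [0.687, 0.724, -0.04, -0.055]
force: [1.7, 0.7, -3.6]
finger_gap: 0.234
```

```bash
python3 -c "
from h import *
js()"
```

```text
t 13.75 q [0.2282 0.3556 1.5038 0.049  1.4105 0.165 ] sum 0.1283 p [0.4781 0.2361 0.3825] head [0.4594 0.3627 0.3043] yaw 92.9 xz,yz [ 0.0253 -0.1341] F [ 1.7  0.7 -3.6] T [-0.16 -0.18  0.  ] gap 0.234
```

>>> {"op": "apply_moves", "data": {
  "increments": [
    [[-0.005,0,0.02,0],[-0.005,0,0.02,0],[-0.005,0,0.02,0],[-0.005,0,0.02,0],[-0.005,0,0.02,0]]
  ]
}}

```text
t: 14.25
tcp_pos: [0.4623, 0.206, 0.2726]
tool_rot: [0.688, 0.722, -0.046, -0.058]
force: [0.6, 0.5, -3.2]
finger_gap: 0.232
```

```bash
python3 -c "
from h import *
js()"
```

```text
t 14.25 q [0.1798 0.4523 1.6936 0.0442 1.139  0.1096] sum 0.1433 p [0.4623 0.206  0.2726] head [0.443  0.3323 0.194 ] yaw 92.7 xz,yz [ 0.0212 -0.1463] F [ 0.6  0.5 -3.2] T [-0.14 -0.14 -0.02] gap 0.232
```

>>> {"op": "apply_moves", "data": {
  "increments": [
    [[0,0,0,0],[0,0,0,0],[0,0,0,0]]
  ]
}}

```text
t: 14.55
tcp_pos: [0.4603, 0.2054, 0.2698]
tool_rot: [0.687, 0.722, -0.049, -0.061]
force: [0.8, 0.5, -2.4]
finger_gap: 0.234
```

```bash
python3 -c "
from h import *
js()"
```

```text
t 14.55 q [0.1793 0.4564 1.6971 0.0442 1.14   0.1087] sum 0.152 p [0.4603 0.2054 0.2698] head [0.4403 0.3316 0.1912] yaw 92.72 xz,yz [ 0.0202 -0.1548] F [ 0.8  0.5 -2.4] T [-0.12 -0.16 -0.07] gap 0.234
```

```bash
cat >> h.py <<'E'
def plan2(target,yaw,step=0.045,spin=8.0):
    """true-R planning, target TCP; keeps tilt"""
    s,R,y=cur();p=s["tcp_pos"].copy();dy=(yaw-y+180)%360-180
    n=int(max(np.ceil(np.linalg.norm(target-p)/step),np.ceil(abs(dy)/spin),1));d=(target-p)/n
    for i in range(n):
        Ri=R@Ro.from_euler("z",-dy*i/n,degrees=True).as_matrix()
        print((Ri.T@d).round(4).tolist(),round(-dy/n,2))
E
python3 -c "
from h import *
js()
plan2(np.array([.462,-.2732,.17]),72)"
```

```text
t 14.55 q [0.1793 0.4564 1.6971 0.0442 1.14   0.1087] sum 0.152 p [0.4603 0.2054 0.2698] head [0.4403 0.3316 0.1912] yaw 92.72 xz,yz [ 0.0202 -0.1548] F [ 0.8  0.5 -2.4] T [-0.12 -0.16 -0.07] gap 0.234
[-0.0436, -0.0006, 0.0084] 1.88
[-0.0436, 0.0008, 0.0084] 1.88
[-0.0436, 0.0022, 0.0084] 1.88
[-0.0435, 0.0037, 0.0084] 1.88
[-0.0433, 0.0051, 0.0084] 1.88
[-0.0432, 0.0065, 0.0084] 1.88
[-0.0429, 0.0079, 0.0084] 1.88
[-0.0426, 0.0093, 0.0084] 1.88
[-0.0423, 0.0107, 0.0084] 1.88
[-0.0419, 0.0121, 0.0084] 1.88
[-0.0415, 0.0135, 0.0084] 1.88
```

>>> {"op": "apply_moves", "data": {
  "increments": [
    [[-0.043,-0.0005,0.003,1.9],[-0.043,0.001,0.003,1.9],[-0.043,0.002,0.003,1.9],[-0.043,0.0035,0.003,1.9],[-0.043,0.005,0.003,1.9]]
  ]
}}

```text
t: 15.05
tcp_pos: [0.4717, -0.0097, 0.2568]
tool_rot: [0.743, 0.666, -0.046, -0.05]
force: [0.6, 0.1, -3.8]
finger_gap: 0.236
```

>>> {"op": "apply_moves", "data": {
  "increments": [
    [[-0.043,0.0065,0.003,1.9],[-0.043,0.008,0.006,1.9],[-0.042,0.0095,0.01,1.9],[-0.04,0.0105,0.012,1.9],[-0.035,0.01,0.012,1.9]]
  ]
}}

```text
t: 15.55
tcp_pos: [0.481, -0.2285, 0.2179]
tool_rot: [0.798, 0.6, -0.045, -0.035]
force: [0.7, -0.4, -2.0]
finger_gap: 0.239
```

```bash
python3 -c "
from h import *
js()
plan2(np.array([.462,-.2732,.13]),72)"
```

```text
t 15.55 q [-0.6258  0.5548  1.6894 -0.0768  0.9931 -0.2998] sum 0.0957 p [ 0.481  -0.2285  0.2179] head [ 0.505  -0.1074  0.1326] yaw 73.99 xz,yz [-0.0287 -0.1102] F [ 0.7 -0.4 -2. ] T [-0.1  -0.1  -0.05] gap 0.239
[-0.0152, 0.0013, 0.0298] 0.66
[-0.0152, 0.0015, 0.0298] 0.66
[-0.0152, 0.0017, 0.0298] 0.66
```

>>> {"op": "apply_moves", "data": {
  "increments": [
    [[-0.015,0.0015,0.03,0.7],[-0.015,0.0015,0.03,0.7],[-0.015,0.0015,0.025,0.7]]
  ]
}}

```text
t: 15.85
tcp_pos: [0.4694, -0.2832, 0.138]
tool_rot: [0.811, 0.583, -0.042, -0.024]
force: [-0.0, 0.9, -3.1]
finger_gap: 0.236
```

```bash
python3 -c "
from h import *
js()
plan2(np.array([.467,-.2740,.1]),72.1,.02)"
```

```text
t 15.85 q [-0.7173  0.691   1.7111 -0.0982  0.8072 -0.3227] sum 0.0676 p [ 0.4694 -0.2832  0.138 ] head [ 0.5    -0.1648  0.051 ] yaw 71.52 xz,yz [-0.0405 -0.0872] F [-0.   0.9 -3.1] T [-0.1  -0.04 -0.03] gap 0.236
[0.0048, -0.0009, 0.019] -0.29
[0.0048, -0.0009, 0.019] -0.29
```

>>> {"op": "apply_moves", "data": {
  "increments": [
    [[0.004,-0.001,0.018,-0.3],[0.004,-0.001,0.014,-0.3],[0,0,0.005,0]]
  ]
}}

```text
t: 16.15
tcp_pos: [0.4688, -0.2803, 0.1]
tool_rot: [0.809, 0.586, -0.041, -0.021]
force: [0.4, 0.0, -2.8]
finger_gap: 0.235
```

```bash
python3 -c "
from h import *
js()
plan2(np.array([.467,-.2740,.082]),72.1,.02)"
```

```text
t 16.15 q [-0.7142  0.7535  1.7314 -0.1067  0.7187 -0.3136] sum 0.062 p [ 0.4688 -0.2803  0.1   ] head [ 0.4991 -0.162   0.0128] yaw 71.87 xz,yz [-0.0419 -0.0815] F [ 0.4  0.  -2.8] T [-0.05 -0.03  0.01] gap 0.235
[0.0062, -0.0022, 0.018] -0.23
```

>>> {"op": "apply_moves", "data": {
  "increments": [
    [[0.003,-0.001,0.006,0],[0.003,-0.001,0.004,0],[0,0,0.004,0]]
  ]
}}

```text
t: 16.45
tcp_pos: [0.4702, -0.2758, 0.0883]
tool_rot: [0.809, 0.586, -0.04, -0.017]
force: [-3.2, -1.5, 7.3]
finger_gap: 0.237
```

```bash
python3 -c "
from h import *
js()"
```

```text
t 16.45 q [-0.7063  0.7723  1.7403 -0.1107  0.6846 -0.3013] sum 0.0555 p [ 0.4702 -0.2758  0.0883] head [ 0.5009 -0.1579  0.0007] yaw 71.92 xz,yz [-0.0448 -0.0749] F [-3.2 -1.5  7.3] T [0.75 0.1  0.23] gap 0.237
```

>>> {"op": "apply_moves", "data": {
  "increments": [
    [[0,0.003,0.004,0],[0,-0.003,0.004,0],[0,0.003,0.004,0],[0,-0.003,0.004,0]]
  ]
}}

```text
t: 16.85
tcp_pos: [0.4716, -0.2765, 0.0849]
tool_rot: [0.808, 0.588, -0.04, -0.013]
force: [7.3, 3.8, 13.9]
finger_gap: 0.239
```

```bash
python3 -c "
from h import *
js()"
```

```text
t 16.85 q [-0.705   0.7781  1.7414 -0.1151  0.6697 -0.3012] sum 0.0476 p [ 0.4716 -0.2765  0.0849] head [ 0.502  -0.1589 -0.0033] yaw 72.23 xz,yz [-0.0489 -0.0682] F [ 7.3  3.8 13.9] T [ 1.11 -1.42  0.22] gap 0.239
```

>>> {"op": "apply_moves", "data": {
  "increments": [
    [[0,0,-0.002,0],[0,0,0,0]]
  ]
}}

```text
t: 17.05
tcp_pos: [0.4734, -0.2766, 0.0895]
tool_rot: [0.808, 0.588, -0.039, -0.01]
force: [-0.1, -0.3, -2.6]
finger_gap: 0.235
```

>>> {"op": "apply_moves", "data": {
  "increments": [
    [[0,0,0,0],[0,0,0,0],[0,0,0,0],[0,0,0,0]]
  ],
  "fingers": 1
}}

```text
t: 17.45
tcp_pos: [0.474, -0.2768, 0.0891]
tool_rot: [0.808, 0.588, -0.039, -0.01]
force: [0.3, 1.1, -0.5]
finger_gap: 0.899
```

```bash
python3 -c "
from h import *
js()
wsnap('w7')"
```

```text
t 17.45 q [-0.7028  0.7711  1.7386 -0.1136  0.6731 -0.301 ] sum 0.0412 p [ 0.474  -0.2768  0.0891] head [ 0.5048 -0.1596  0.0006] yaw 72.24 xz,yz [-0.0508 -0.062 ] F [ 0.3  1.1 -0.5] T [ 0.01 -0.02  0.02] gap 0.899
```

View pics/w7.png

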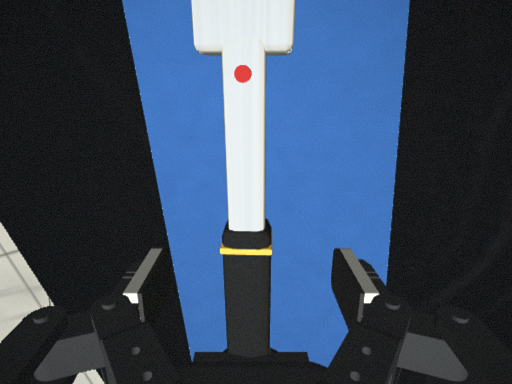

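>>> {"op": "apply_moves", "data": {
  "increments": [
    [[0,0,0.009,0],[0,0,0.009,0],[0,0,0.005,0],[0,0,0.005,0]]
  ]
}}

```text
t: 17.9
tcp_pos: [0.4724, -0.2778, 0.0643]
tool_rot: [0.808, 0.588, -0.038, -0.008]
force: [-13.0, 15.0, 84.9]
finger_gap: 1.004
```

```bash
python3 -c "
from h import *
js()"
```

```text
t 17.9 q [-0.7061  0.8145  1.7458 -0.1222  0.6192 -0.2935] sum 0.0378 p [ 0.4724 -0.2778  0.0643] head [ 0.5035 -0.1608 -0.0243] yaw 72.23 xz,yz [-0.0522 -0.0588] F [-13.   15.   84.9] T [ 0.98 -0.73  0.28] gap 1.004
```

>>> {"op": "apply_moves", "data": {
  "increments": [
    [[0,0,0.001,0],[0,0,0.001,0]]
  ]
}}

```text
t: 18.1
tcp_pos: [0.4725, -0.2778, 0.0653]
tool_rot: [0.808, 0.588, -0.038, -0.007]
force: [-0.0, -0.7, 1.0]
finger_gap: 0.997
```

```bash
python3 -c "
from h import *
js()"
```

```text
t 18.1 q [-0.7059  0.8122  1.7475 -0.1229  0.6165 -0.2929] sum 0.0347 p [ 0.4725 -0.2778  0.0653] head [ 0.5037 -0.1609 -0.0235] yaw 72.24 xz,yz [-0.0535 -0.0559] F [-0.  -0.7  1. ] T [-0.01 -0.11  0.02] gap 0.997
```

>>> {"op": "apply_moves", "data": {
  "increments": [
    [[0,0,-0.02,0],[0,0,-0.02,0],[0,0,-0.02,0],[0,0,-0.02,0],[0,0,0,0]]
  ]
}}

```text
t: 18.6
tcp_pos: [0.4769, -0.2745, 0.1429]
tool_rot: [0.808, 0.588, -0.039, -0.011]
force: [0.2, -0.5, 0.4]
finger_gap: 1.004
```

```bash
python3 -c "
from h import *
js()"
```

```text
t 18.6 q [-0.6962  0.6793  1.7182 -0.0997  0.786  -0.3123] sum 0.0419 p [ 0.4769 -0.2745  0.1429] head [ 0.5077 -0.1572  0.0545] yaw 72.22 xz,yz [-0.0506 -0.0629] F [ 0.2 -0.5  0.4] T [-0.01 -0.06 -0.01] gap 1.004
```

>>> {"op": "apply_moves", "data": {
  "increments": [
    [[0,0,0,0]]
  ]
}}

```text
t: 18.7
tcp_pos: [0.4765, -0.2743, 0.1421]
tool_rot: [0.808, 0.588, -0.039, -0.011]
force: [0.6, 0.0, -0.6]
finger_gap: 1.001
```

```bash
python3 -c "
from h import *
js()"
```

```text
t 18.7 q [-0.6963  0.6805  1.719  -0.0999  0.7851 -0.3122] sum 0.043 p [ 0.4765 -0.2743  0.1421] head [ 0.5073 -0.1569  0.0537] yaw 72.22 xz,yz [-0.0502 -0.0639] F [ 0.6  0.  -0.6] T [ 0.04 -0.04 -0.  ] gap 1.001
```

>>> {"op": "apply_moves", "data": {
  "increments": [
    [[0,0,0.025,0],[0,0,0.025,0]]
  ]
}}

```text
t: 18.9
tcp_pos: [0.4741, -0.2769, 0.0919]
tool_rot: [0.808, 0.588, -0.038, -0.008]
force: [-1.2, -1.1, 0.0]
finger_gap: 1.0
```

```bash
python3 -c "
from h import *
js()"
```

```text
t 18.9 q [-0.7028  0.7656  1.74   -0.1135  0.6735 -0.3008] sum 0.0374 p [ 0.4741 -0.2769  0.0919] head [ 0.5052 -0.1598  0.0032] yaw 72.22 xz,yz [-0.0523 -0.0585] F [-1.2 -1.1  0. ] T [0.05 0.02 0.04] gap 1.0
```

>>> {"op": "apply_moves", "data": {
  "increments": [
    [[0,0,0,0]]
  ]
}}

```text
t: 19.0
tcp_pos: [0.472, -0.2755, 0.0882]
tool_rot: [0.808, 0.588, -0.039, -0.012]
force: [-0.4, 1.3, -0.0]
finger_gap: 0.996
```

```bash
python3 -c "
from h import *
js()"
```

```text
t 19.0 q [-0.7033  0.7717  1.7425 -0.1137  0.6726 -0.3007] sum 0.0453 p [ 0.472  -0.2755  0.0882] head [ 0.5027 -0.1581 -0.    ] yaw 72.21 xz,yz [-0.0493 -0.0658] F [-0.4  1.3 -0. ] T [-0.01 -0.07  0.07] gap 0.996
```

>>> {"op": "apply_moves", "data": {
  "increments": [
    [[0,0,0.01,0],[0,0,0.008,0],[0,0,0.002,0],[-0.002,-0.003,0.002,0],[-0.003,-0.004,0.002,0]]
  ]
}}

```text
t: 19.5
tcp_pos: [0.4658, -0.2795, 0.0651]
tool_rot: [0.808, 0.588, -0.037, -0.008]
force: [4.5, 3.3, 6.5]
finger_gap: 1.004
```

```bash
python3 -c "
from h import *
js()"
```

```text
t 19.5 q [-0.7177  0.8098  1.7603 -0.1197  0.606  -0.306 ] sum 0.0345 p [ 0.4658 -0.2795  0.0651] head [ 0.4972 -0.1624 -0.0233] yaw 72.2 xz,yz [-0.0503 -0.0554] F [4.5 3.3 6.5] T [ 0.42 -0.91  0.15] gap 1.004
```

>>> {"op": "apply_moves", "data": {
  "increments": [
    [[-0.003,-0.004,0.002,0],[-0.003,-0.004,0.002,0]]
  ]
}}

```text
t: 19.7
tcp_pos: [0.4594, -0.2842, 0.0646]
tool_rot: [0.808, 0.589, -0.035, -0.002]
force: [3.7, 2.7, 6.3]
finger_gap: 1.001
```

```bash
python3 -c "
from h import *
js()"
```

```text
t 19.7 q [-0.7328  0.8074  1.7752 -0.1219  0.5812 -0.3189] sum 0.0222 p [ 0.4594 -0.2842  0.0646] head [ 0.4915 -0.1676 -0.0242] yaw 72.24 xz,yz [-0.0532 -0.0444] F [3.7 2.7 6.3] T [ 0.37 -0.8   0.15] gap 1.001
```

>>> {"op": "apply_moves", "data": {
  "increments": [
    [[-0.005,-0.003,0.003,0],[-0.005,-0.003,0.003,0],[-0.005,-0.003,0.003,0]]
  ]
}}

```text
t: 20.0
tcp_pos: [0.4518, -0.2948, 0.0636]
tool_rot: [0.807, 0.589, -0.03, 0.006]
force: [5.8, 10.3, 15.9]
finger_gap: 0.999
```

```bash
python3 -c "
from h import *
js()"
```

```text
t 20.0 q [-0.7598  0.8063  1.7888 -0.1157  0.5488 -0.3517] sum 0.0023 p [ 0.4518 -0.2948  0.0636] head [ 0.4853 -0.1787 -0.0255] yaw 72.32 xz,yz [-0.0545 -0.0256] F [ 5.8 10.3 15.9] T [ 1.31 -1.53  0.46] gap 0.999
```

>>> {"op": "apply_moves", "data": {
  "increments": [
    [[-0.006,0.001,0.003,0],[-0.006,0.001,0.003,0],[-0.006,0.001,0.003,0]]
  ]
}}

```text
t: 20.3
tcp_pos: [0.4496, -0.304, 0.0635]
tool_rot: [0.806, 0.592, -0.026, 0.003]
force: [3.9, 15.2, 22.3]
finger_gap: 1.003
```

```bash
python3 -c "
from h import *
js()"
```

```text
t 20.3 q [-0.7782  0.8081  1.7797 -0.1007  0.5581 -0.3886] sum 0.0043 p [ 0.4496 -0.304   0.0635] head [ 0.4826 -0.1871 -0.0246] yaw 72.61 xz,yz [-0.0464 -0.0261] F [ 3.9 15.2 22.3] T [ 2.13 -1.55  0.62] gap 1.003
```

>>> {"op": "apply_moves", "data": {
  "increments": [
    [[0,0,-0.012,0],[0.026,0.014,0,0],[0.026,0.014,0.002,0],[0,0,0.006,0],[0,0,0.003,0]]
  ]
}}

```text
t: 20.8
tcp_pos: [0.4922, -0.2629, 0.0652]
tool_rot: [0.806, 0.591, -0.027, 0.005]
force: [-0.4, 0.2, 0.3]
finger_gap: 0.998
```

```bash
python3 -c "
from h import *
js()
wsnap('w8')"
```

```text
t 20.8 q [-0.6686  0.8138  1.7386 -0.0967  0.5959 -0.2835] sum 0.0067 p [ 0.4922 -0.2629  0.0652] head [ 0.5255 -0.1463 -0.0232] yaw 72.57 xz,yz [-0.049  -0.0235] F [-0.4  0.2  0.3] T [ 0.01  0.03 -0.08] gap 0.998
```

View pics/w8.png

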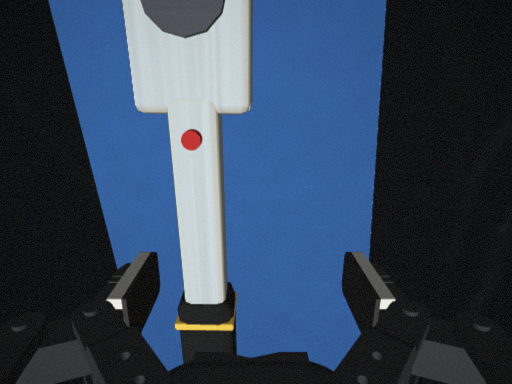

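>>> {"op": "apply_moves", "data": {
  "increments": [
    [[-0.006,-0.003,0.003,0],[-0.007,-0.003,0.003,0],[-0.007,-0.003,0.003,0],[-0.007,-0.003,0.003,0]]
  ]
}}

```text
t: 21.25
tcp_pos: [0.4785, -0.2851, 0.0625]
tool_rot: [0.807, 0.59, -0.019, 0.014]
force: [8.3, 11.8, 18.4]
finger_gap: 1.0
```

```bash
python3 -c "
from h import *
js()"
```

```text
t 21.25 q [-0.7203  0.8148  1.7557 -0.0816  0.5543 -0.3442] sum -0.0168 p [ 0.4785 -0.2851  0.0625] head [ 0.5139 -0.1689 -0.0257] yaw 72.4 xz,yz [-0.0466 -0.0005] F [ 8.3 11.8 18.4] T [ 1.87 -1.23  0.12] gap 1.0
```

>>> {"op": "apply_moves", "data": {
  "increments": [
    [[-0.008,-0.001,0.004,0],[-0.008,-0.001,0.004,0],[-0.008,-0.001,0.004,0],[-0.008,-0.001,0.004,0]]
  ]
}}

```text
t: 21.65
tcp_pos: [0.4682, -0.3042, 0.0625]
tool_rot: [0.816, 0.577, -0.008, 0.01]
force: [11.3, 18.7, 31.1]
finger_gap: 1.004
```

```bash
python3 -c "
from h import *
js()"
```

```text
t 21.65 q [-0.7684  0.815   1.7534 -0.037   0.5574 -0.3977] sum -0.0158 p [ 0.4682 -0.3042  0.0625] head [ 0.5085 -0.1877 -0.023 ] yaw 70.54 xz,yz [-0.0245  0.0065] F [11.3 18.7 31.1] T [ 3.36 -0.46 -0.94] gap 1.004
```

>>> {"op": "apply_moves", "data": {
  "increments": [
    [[-0.001,-0.005,0.003,0],[-0.0015,-0.005,0.003,0],[-0.0015,-0.005,0.003,0],[-0.0015,-0.005,0.003,0]]
  ]
}}

```text
t: 22.05
tcp_pos: [0.4577, -0.3098, 0.0641]
tool_rot: [0.822, 0.569, 0.0, 0.026]
force: [10.5, 7.8, 21.3]
finger_gap: 1.001
```

```bash
python3 -c "
from h import *
js()"
```

```text
t 22.05 q [-0.7938  0.8049  1.7897 -0.0175  0.4948 -0.4194] sum -0.0522 p [ 0.4577 -0.3098  0.0641] head [ 0.5031 -0.1956 -0.0219] yaw 69.38 xz,yz [-0.0295  0.0439] F [10.5  7.8 21.3] T [ 1.41 -0.89 -0.36] gap 1.001
```

>>> {"op": "apply_moves", "data": {
  "increments": [
    [[0,0,-0.01,0],[0.028,0.002,0,0],[0.028,0.002,0.002,0],[0,0,0.006,-1],[0,0,0.003,-1]]
  ]
}}

```text
t: 22.55
tcp_pos: [0.4789, -0.2642, 0.0645]
tool_rot: [0.814, 0.581, -0.0, 0.029]
force: [3.3, 2.8, 15.1]
finger_gap: 1.003
```

>>> {"op": "apply_moves", "data": {
  "increments": [
    [[-0.006,0,0.003,-0.5],[-0.008,0,0.004,0],[-0.008,0,0.004,0],[-0.008,0,0.004,0]]
  ]
}}

```text
t: 22.95
tcp_pos: [0.4697, -0.2849, 0.064]
tool_rot: [0.819, 0.574, 0.006, 0.021]
force: [3.5, 8.9, 34.3]
finger_gap: 1.001
```

```bash
python3 -c "
from h import *
js()"
```

```text
t 22.95 q [-0.7499  0.8039  1.7947  0.0067  0.4994 -0.4068] sum -0.0437 p [ 0.4697 -0.2849  0.064 ] head [ 0.5142 -0.1689 -0.0201] yaw 69.99 xz,yz [-0.0141  0.0414] F [ 3.5  8.9 34.3] T [ 2.26  0.69 -0.5 ] gap 1.001
```

>>> {"op": "apply_moves", "data": {
  "increments": [
    [[-0.008,-0.003,0.003,-0.5],[-0.008,-0.003,0.003,-0.5],[-0.008,-0.003,0.003,-0.5]]
  ]
}}

```text
t: 23.25
tcp_pos: [0.4561, -0.3038, 0.064]
tool_rot: [0.815, 0.578, 0.011, 0.023]
force: [7.8, 12.6, 20.4]
finger_gap: 1.001
```

```bash
python3 -c "
from h import *
js()"
```

```text
t 23.25 q [-0.7978  0.8027  1.802   0.0315  0.4892 -0.4884] sum -0.0478 p [ 0.4561 -0.3038  0.064 ] head [ 0.5    -0.187  -0.0194] yaw 70.69 xz,yz [-0.0081  0.0495] F [ 7.8 12.6 20.4] T [ 2.11 -0.53 -0.48] gap 1.001
```

>>> {"op": "apply_moves", "data": {
  "increments": [
    [[0,0,-0.02,0],[0.015,0,-0.008,-0.5],[0.015,0,0,-0.5],[0,0,0,0]]
  ]
}}

```text
t: 23.65
tcp_pos: [0.4627, -0.2769, 0.0925]
tool_rot: [0.811, 0.584, 0.011, 0.023]
force: [-0.6, -0.1, 0.0]
finger_gap: 0.998
```

```bash
python3 - <<'E'
from h import *
js()
im,d,pose=wsnap('w9')
hsv=cv2.cvtColor(im,cv2.COLOR_RGB2HSV)
red=cv2.inRange(hsv,(0,120,120),(8,255,255))|cv2.inRange(hsv,(172,120,120),(180,255,255))
yel=cv2.inRange(hsv,(18,110,120),(35,255,255))
print(blob(red,20),blob(yel,20))
pin=ray("wrist",blob(red,20)[0][1],.037,pose);y=ray("wrist",blob(yel,20)[0][1],.037,pose)
print(pin,y,"yaw",np.degrees(np.arctan2(*(pin-y)[1::-1])),np.linalg.norm(pin-y))
E
```

```text
t 23.65 q [-0.7517  0.7439  1.8209  0.0239  0.5281 -0.4488] sum -0.0487 p [ 0.4627 -0.2769  0.0925] head [ 0.5049 -0.1596  0.009 ] yaw 71.47 xz,yz [-0.0093  0.0494] F [-0.6 -0.1  0. ] T [ 0.02 -0.03  0.01] gap 0.998
[(204, [252.99, 69.96])] [(348, [254.98, 244.15])]
[ 0.49294989 -0.19569839  0.037     ] [ 0.47124456 -0.26378923  0.037     ] yaw 72.31926683335845 0.0714666708467193
```

View pics/w9.png

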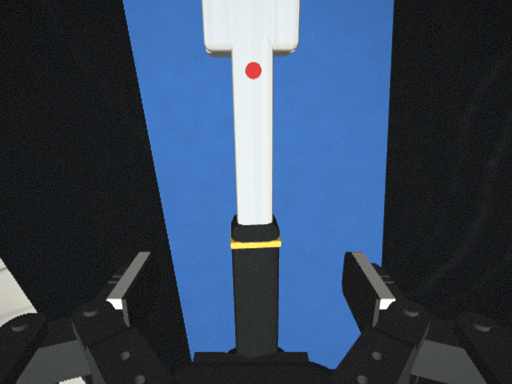

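```bash
python3 -c "
from h import *
plan2(np.array([.4647,-.2754,.082]),72.3,.02)"
```

```text
[0.0028, 0.0006, 0.0104] -0.85
```

>>> {"op": "apply_moves", "data": {
  "increments": [
    [[0.002,0.0006,0.01,-0.8]]
  ]
}}

```text
t: 23.8
tcp_pos: [0.4649, -0.2764, 0.0823]
tool_rot: [0.807, 0.59, 0.011, 0.024]
force: [0.6, -0.6, -0.1]
finger_gap: 1.004
```

>>> {"op": "apply_moves", "data": {
  "increments": [
    [[0,0,0,0],[0,0,0,0],[0,0,0,0],[0,0,0,0]]
  ],
  "fingers": 0,
  "newtons": 110
}}

```text
t: 24.2
tcp_pos: [0.4639, -0.2754, 0.0783]
tool_rot: [0.807, 0.59, 0.01, 0.021]
force: [-0.0, -0.5, -0.5]
finger_gap: 0.331
```

```bash
python3 - <<'E'
from h import *
js()
im,d,pose=wsnap('w10')
b,D,t,X=wrench(np.load('pics/w10.npz'));print(b,D,t.round(4),X.round(4))
E
```

```text
t 24.2 q [-0.7478  0.7715  1.8201  0.0234  0.5055 -0.4609] sum -0.0445 p [ 0.4639 -0.2754  0.0783] head [ 0.5039 -0.1573 -0.0052] yaw 72.39 xz,yz [-0.0087  0.0451] F [-0.  -0.5 -0.5] T [ 0.02  0.02 -0.07] gap 0.331
[258.06, 73.52] 0.10366462 [0.0851 0.0018 0.0403] [ 0.493  -0.1957  0.0373]
```

View pics/w10.png

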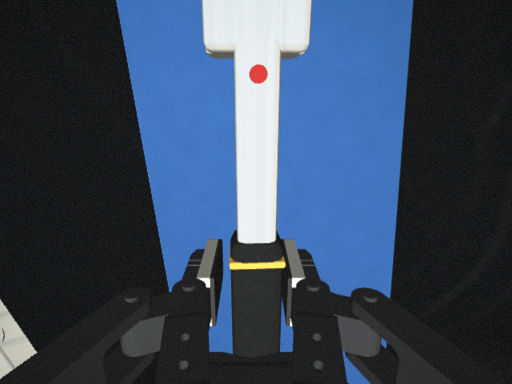

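>>> {"op": "apply_moves", "data": {
  "increments": [
    [[0,0,-0.001,0],[0,0,0,0],[0,0,0,0]]
  ]
}}

```text
t: 24.55
tcp_pos: [0.4636, -0.2756, 0.0792]
tool_rot: [0.807, 0.59, 0.01, 0.021]
force: [-0.3, -0.2, -2.0]
finger_gap: 0.239
```

```bash
python3 - <<'E'
from h import *
js()
im,d,pose=wsnap('w11')
b,D,t,X=wrench(np.load('pics/w11.npz'));print(b,D,t.round(4),X.round(4))
E
```

```text
t 24.55 q [-0.7483  0.7697  1.8202  0.023   0.5072 -0.4608] sum -0.0444 p [ 0.4636 -0.2756  0.0792] head [ 0.5037 -0.1575 -0.0043] yaw 72.38 xz,yz [-0.0089  0.045 ] F [-0.3 -0.2 -2. ] T [-0.05  0.12  0.02] gap 0.239
[250.39, 73.65] 0.103593186 [ 0.0851 -0.0007  0.0402] [ 0.4903 -0.1952  0.0382]
```

```bash
sed -i 's/np.array(\[.1254,-.0013,.0824\])/np.array([.1251,-.0007,.0738])/' h.py; python3 -c "
from h import *
plan2(np.array([.6256,.0396,.182]),112,.043,5)"
```

```text
[0.0387, 0.0071, -0.0115] -4.4
[0.0381, 0.01, -0.0115] -4.4
[0.0372, 0.0129, -0.0115] -4.4
[0.0361, 0.0157, -0.0115] -4.4
[0.0348, 0.0185, -0.0115] -4.4
[0.0333, 0.0211, -0.0115] -4.4
[0.0315, 0.0236, -0.0115] -4.4
[0.0296, 0.0259, -0.0115] -4.4
[0.0276, 0.0281, -0.0115] -4.4
```

>>> {"op": "apply_moves", "data": {
  "increments": [
    [[0,0,-0.025,0],[0.037,0.007,-0.02,-4.4],[0.038,0.01,-0.018,-4.4],[0.037,0.013,-0.014,-4.4],[0.036,0.0155,-0.012,-4.4]]
  ]
}}

```text
t: 25.1
tcp_pos: [0.5325, -0.1374, 0.1682]
tool_rot: [0.707, 0.707, 0.006, 0.02]
force: [0.6, -1.1, -3.7]
finger_gap: 0.242
```

```bash
python3 -c "
from h import *
js()
plan2(np.array([.6256,.0396,.182]),112,.043,5)"
```

```text
t 25.1 q [-0.4547  0.6174  1.7588 -0.0036  0.7239 -0.4523] sum -0.0415 p [ 0.5325 -0.1374  0.1682] head [ 0.5345 -0.0138  0.0919] yaw 89.99 xz,yz [-0.0203  0.0362] F [ 0.6 -1.1 -3.7] T [-0.15 -0.    0.03] gap 0.242
[0.0353, 0.0187, -0.0028] -4.4
[0.0338, 0.0214, -0.0028] -4.4
[0.0321, 0.0239, -0.0028] -4.4
[0.0301, 0.0263, -0.0028] -4.4
[0.028, 0.0285, -0.0028] -4.4
```

>>> {"op": "apply_moves", "data": {
  "increments": [
    [[0.035,0.0185,-0.008,-4.4],[0.034,0.0215,-0.006,-4.4],[0.032,0.024,-0.004,-4.4]]
  ]
}}

```text
t: 25.4
tcp_pos: [0.5888, -0.0264, 0.188]
tool_rot: [0.617, 0.787, 0.003, 0.021]
force: [0.2, -1.0, -3.3]
finger_gap: 0.241
```

```bash
python3 -c "
from h import *
js()
seat_plan(111,.100,.03,5)"
```

```text
t 25.4 q [-0.2296  0.6243  1.6453 -0.0165  0.831  -0.459 ] sum -0.041 p [ 0.5888 -0.0264  0.188 ] head [0.5612 0.0933 0.1106] yaw 103.74 xz,yz [-0.0294  0.0311] F [ 0.2 -1.  -3.3] T [-0.08 -0.05 -0.01] gap 0.241
head [0.5612 0.0933 0.1106] x_z -0.0294 y_z 0.0311
t 25.4 p [ 0.5888 -0.0264  0.188 ] yaw 103.74 axis z [ 0.0372 -0.0212 -0.9991] F [ 0.2 -1.  -3.3] T [-0.08 -0.05 -0.01] gap 0.241 n 3
[0.019, 0.0158, 0.0035, np.float64(-2.42)]
[0.0184, 0.0166, 0.0035, np.float64(-2.42)]
[0.0176, 0.0173, 0.0035, np.float64(-2.42)]
```

>>> {"op": "apply_moves", "data": {
  "increments": [
    [[0.019,0.016,0.002,-2.4],[0.0185,0.0165,0.002,-2.4],[0.017,0.017,0.002,-2.4],[0,0,0,0]]
  ]
}}

```text
t: 25.8
tcp_pos: [0.6228, 0.0487, 0.1817]
tool_rot: [0.561, 0.828, 0.003, 0.022]
force: [0.2, -0.0, -2.3]
finger_gap: 0.24
```

```bash
python3 -c "
from h import *
js()
seat_plan(111.5,.096,.03,5)"
```

```text
t 25.8 q [-0.0946  0.6706  1.5558 -0.0213  0.8748 -0.4617] sum -0.0403 p [0.6228 0.0487 0.1817] head [0.5786 0.1631 0.1038] yaw 111.77 xz,yz [-0.0331  0.0285] F [ 0.2 -0.  -2.3] T [-0.14 -0.06 -0.04] gap 0.24
head [0.5786 0.1631 0.1038] x_z -0.0331 y_z 0.0285
t 25.8 p [0.6228 0.0487 0.1817] yaw 111.77 axis z [ 0.0387 -0.0201 -0.999 ] F [ 0.2 -0.  -2.3] T [-0.14 -0.06 -0.04] gap 0.24 n 1
[-0.007, -0.0033, 0.0078, np.float64(0.27)]
```

>>> {"op": "apply_moves", "data": {
  "increments": [
    [[-0.0065,-0.0025,0.002,0],[0,0,0.002,0]]
  ]
}}

```text
t: 26.0
tcp_pos: [0.622, 0.0415, 0.177]
tool_rot: [0.56, 0.828, 0.002, 0.021]
force: [0.1, -0.4, -3.6]
finger_gap: 0.241
```

```bash
python3 -c "
from h import *
js()
seat_plan(111.5,.085,.03,5)"
```

```text
t 26.0 q [-0.1063  0.6764  1.5609 -0.022   0.8659 -0.4743] sum -0.0384 p [0.622  0.0415 0.177 ] head [0.5775 0.1557 0.0992] yaw 111.86 xz,yz [-0.0328  0.0262] F [ 0.1 -0.4 -3.6] T [-0.06 -0.04 -0.03] gap 0.241
head [0.5775 0.1557 0.0992] x_z -0.0328 y_z 0.0262
t 26.0 p [0.622  0.0415 0.177 ] yaw 111.86 axis z [ 0.0365 -0.0207 -0.9991] F [ 0.1 -0.4 -3.6] T [-0.06 -0.04 -0.03] gap 0.241 n 1
[-0.0006, 0.0003, 0.0142, np.float64(0.36)]
```

>>> {"op": "apply_moves", "data": {
  "increments": [
    [[-0.0005,0.001,0.005,0],[0,0,0.005,0],[0,0,0.004,0]]
  ]
}}

```text
t: 26.3
tcp_pos: [0.6228, 0.0381, 0.1619]
tool_rot: [0.562, 0.827, 0.001, 0.02]
force: [0.8, -0.4, -1.8]
finger_gap: 0.24
```

```bash
python3 -c "
from h import *
js()
seat_plan(111.5,.076,.03,5)"
```

```text
t 26.3 q [-0.1116  0.6992  1.5664 -0.0226  0.8387 -0.4738] sum -0.0374 p [0.6228 0.0381 0.1619] head [0.5788 0.1526 0.0841] yaw 111.57 xz,yz [-0.0324  0.0252] F [ 0.8 -0.4 -1.8] T [ 0.06 -0.08 -0.06] gap 0.24
head [0.5788 0.1526 0.0841] x_z -0.0324 y_z 0.0252
t 26.3 p [0.6228 0.0381 0.1619] yaw 111.57 axis z [ 0.0354 -0.0209 -0.9992] F [ 0.8 -0.4 -1.8] T [ 0.06 -0.08 -0.06] gap 0.24 n 1
[0.0028, 0.0009, 0.0081, np.float64(0.07)]
```

>>> {"op": "apply_moves", "data": {
  "increments": [
    [[0.003,0.0005,0.003,0],[0.0005,0,0.003,0],[0.0005,0,0.003,0]]
  ]
}}

```text
t: 26.6
tcp_pos: [0.6222, 0.0409, 0.1517]
tool_rot: [0.563, 0.826, 0.001, 0.021]
force: [1.2, -2.8, 3.0]
finger_gap: 0.24
```

```bash
python3 -c "
from h import *
js()
seat_plan(111.5,.076,.03,5)"
```

```text
t 26.6 q [-0.1071  0.7138  1.5722 -0.0236  0.8184 -0.4665] sum -0.0372 p [0.6222 0.0409 0.1517] head [0.5783 0.1554 0.0739] yaw 111.47 xz,yz [-0.0326  0.025 ] F [ 1.2 -2.8  3. ] T [-0.1   0.17  0.01] gap 0.24
head [0.5783 0.1554 0.0739] x_z -0.0326 y_z 0.025
t 26.6 p [0.6222 0.0409 0.1517] yaw 111.47 axis z [ 0.0352 -0.0211 -0.9992] F [ 1.2 -2.8  3. ] T [-0.1   0.17  0.01] gap 0.24 n 1
[0.0, 0.0005, -0.0021, np.float64(-0.03)]
```

>>> {"op": "apply_moves", "data": {
  "increments": [
    [[0,0,0.002,0],[0,0,0.002,0],[0,0,0.002,0]]
  ]
}}

```text
t: 26.9
tcp_pos: [0.6227, 0.0405, 0.1496]
tool_rot: [0.562, 0.827, 0.001, 0.02]
force: [-2.3, -1.8, 10.7]
finger_gap: 0.239
```

```bash
python3 -c "
from h import *
js()
wsnap('w12')
im,d=manip.snapshot('scene');cv2.imwrite('pics/s12.png',cv2.resize(im[140:230,190:320,::-1],None,fx=6,fy=6,interpolation=cv2.INTER_CUBIC))"
```

```text
t 26.9 q [-0.1077  0.7175  1.5716 -0.0229  0.8157 -0.4683] sum -0.0369 p [0.6227 0.0405 0.1496] head [0.5788 0.1551 0.0719] yaw 111.52 xz,yz [-0.0319  0.025 ] F [-2.3 -1.8 10.7] T [0.86 1.08 0.25] gap 0.239
```

View pics/w12.png

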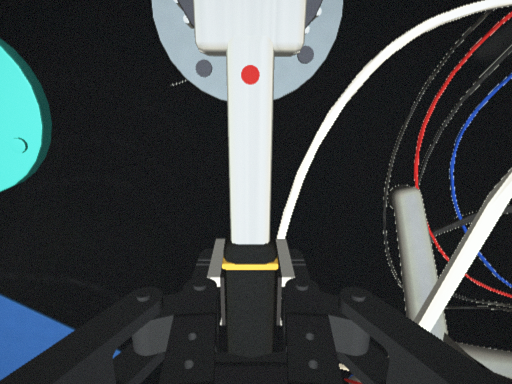

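View pics/s12.png

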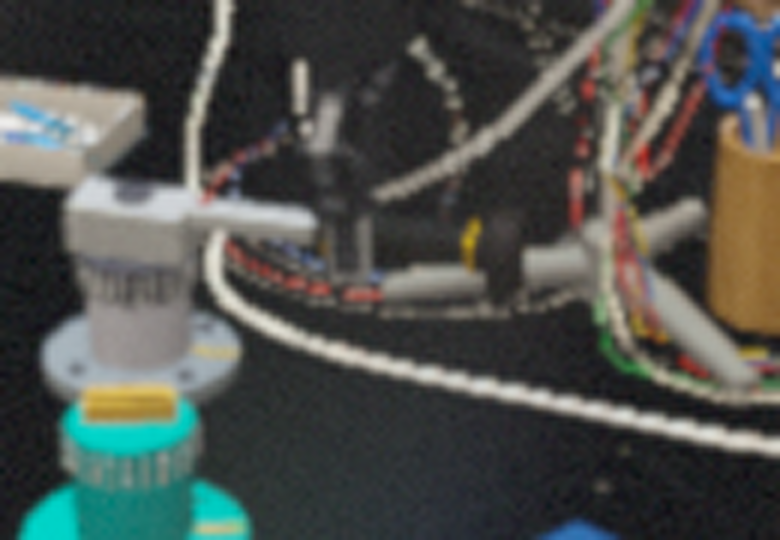

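>>> {"op": "apply_moves", "data": {
  "increments": [
    [[0,-0.0038,0,1.7],[0,-0.0038,0,1.7],[0,-0.0038,0,1.7]]
  ]
}}

```text
t: 27.3
tcp_pos: [0.6129, 0.0375, 0.1521]
tool_rot: [0.598, 0.801, 0.004, 0.022]
force: [1.1, -0.3, -2.2]
finger_gap: 0.239
```

```bash
cat >> h.py <<'E'
def tq():
    s=manip.sense();R=Ro.from_quat(s["tool_rot"]).as_matrix();F=s["force"];r=s["tcp_pos"][:2]-C
    f=R.T@F;M=s["ft_torque"][2]
    # external torque on tool about vessel axis z: r x F + Mz
    print("t",round(s["t"],2),"yaw",np.degrees(np.arctan2(R[1,0],R[0,0])).round(2),"TCPang",np.degrees(np.arctan2(-r[1],-r[0])).round(2),"rad",np.hypot(*r).round(4),"z",s["tcp_pos"][2].round(4),"Ftool",f.round(1),"rxF",(r[0]*F[1]-r[1]*F[0]).round(2),"Mz",M.round(2),"xz,yz",R[2,:2].round(3),"Fmag",np.linalg.norm(F).round(1))
def look(name):
    im,d,pose=wsnap(name)
    hsv=cv2.cvtColor(im,cv2.COLOR_RGB2HSV)
    b=wrench(np.load(f"pics/{name}.npz"))[0]
    # head rear edge: bright pixels; find lower edge of head left & right of the neck
    g=cv2.cvtColor(im,cv2.COLOR_RGB2GRAY).astype(float)
    def edge(u0,u1):
        pts=[]
        for u in range(u0,u1):
            col=g[25:75,u];dd=np.diff(cv2.GaussianBlur(col[:,None],(1,5),0)[:,0]);k=int(np.argmin(dd))
            if 0<k<len(dd)-1:
                a,bb,c=dd[k-1],dd[k],dd[k+1];off=.5*(a-c)/(a-2*bb+c+1e-9)
                pts.append((u,25+k+off+.5))
        return np.array(pts)
    L=edge(206,222);Rr=edge(278,294)
    sl=(np.median(Rr[:,1])-np.median(L[:,1]))/(np.median(Rr[:,0])-np.median(L[:,0]))
    print(name,"pin",b,"L",np.median(L[:,1]).round(2),"R",np.median(Rr[:,1]).round(2),"slope rad",round(float(np.arctan(sl)),4))
E
python3 -c "
from h import *
tq();look('w13')"
```

```text
t 27.3 yaw 106.49 TCPang 106.17 rad 0.123 z 0.1521 Ftool [-0.6  0.9  2.3] rxF 0.11 Mz 0.87 xz,yz [-0.031  0.032] Fmag 2.5
w13 pin [248.48, 74.04] L 50.93 R 50.66 slope rad -0.0038
```

View pics/w13.png

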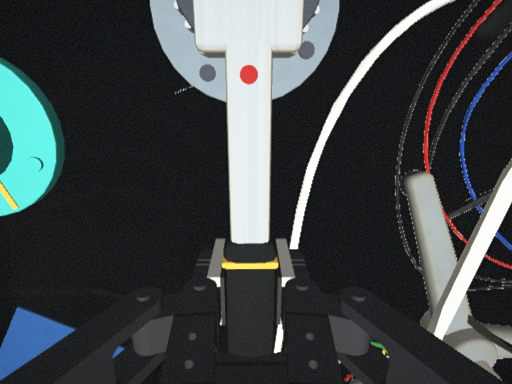

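>>> {"op": "apply_moves", "data": {
  "increments": [
    [[0,-0.0025,0.003,1.0],[0,-0.0025,0.0025,1.0]]
  ]
}}

```text
t: 27.55
tcp_pos: [0.6103, 0.0358, 0.1486]
tool_rot: [0.613, 0.79, 0.006, 0.025]
force: [1.1, 0.9, 9.9]
finger_gap: 0.239
```

```bash
python3 -c "
from h import *
tq();js();look('w14')"
```

```text
t 27.55 yaw 104.38 TCPang 104.77 rad 0.1238 z 0.1486 Ftool [ 0.3  1.7 -9.9] rxF 0.16 Mz 0.84 xz,yz [-0.032  0.039] Fmag 10.0
t 27.55 q [-0.1181  0.7047  1.6125 -0.0221  0.7763 -0.3544] sum -0.0481 p [0.6103 0.0358 0.1486] head [0.5819 0.1552 0.0709] yaw 104.38 xz,yz [-0.0319  0.0393] F [1.1 0.9 9.9] T [0.81 0.28 0.84] gap 0.239
w14 pin [244.72, 73.71] L 49.97 R 48.54 slope rad -0.0198
```

```bash
cat >> h.py <<'E'
def slope(name):
    z=np.load(f"pics/{name}.npz");im=z["im"];b=wrench(z)[0];g=cv2.cvtColor(im,cv2.COLOR_RGB2GRAY).astype(float);g=cv2.GaussianBlur(g,(5,3),0)
    s=int(round(b[0]-250))
    def edge(u0,u1):
        o=[]
        for u in range(u0+s,u1+s):
            dd=np.diff(g[30:70,u]);k=int(np.argmin(dd))
            if 0<k<len(dd)-1:
                a,bb,c=dd[k-1],dd[k],dd[k+1];o.append((u,30.5+k+.5*(a-c)/(a-2*bb+c+1e-9)))
        return np.array(o)
    P=np.vstack([edge(208,222),edge(278,292)])
    k=np.polyfit(P[:,0],P[:,1],1);r=np.abs(np.polyval(k,P[:,0])-P[:,1]);P=P[r<2];k=np.polyfit(P[:,0],P[:,1],1)
    # neck direction: centre of bright neck at rows 100..220
    vs=np.arange(100,220,5);cs=[]
    for v in vs:
        row=g[v,180:320];dl=np.diff(row);cs.append((np.argmax(dl)+np.argmin(dl))/2+180.5)
    n=np.polyfit(vs,cs,1);rr=np.abs(np.polyval(n,vs)-cs);n=np.polyfit(vs[rr<2],np.array(cs)[rr<2],1)
    print(name,"pin",b,"head slope",round(float(np.arctan(k[0])),4),"neck",round(float(np.arctan(n[0])),4),"break",round(float(np.arctan(k[0])+np.arctan(n[0])),4))
E
python3 -c "
from h import *
for n in ['w3','w4','w11','w12','w13','w14']: slope(n)"
```

```text
w3 pin [248.72, 73.89] head slope 0.004 neck 0.0039 break 0.0079
w4 pin [249.05, 73.95] head slope 0.0066 neck 0.0028 break 0.0094
w11 pin [250.39, 73.65] head slope 0.0129 neck -0.0008 break 0.0121
w12 pin [249.85, 74.21] head slope 0.0076 neck 0.6756 break 0.6832
w13 pin [248.48, 74.04] head slope -0.0035 neck 0.5566 break 0.5531
w14 pin [244.72, 73.71] head slope -0.0126 neck 0.607 break 0.5944h.py:101: RankWarning: Polyfit may be poorly conditioned
  n=np.polyfit(vs,cs,1);rr=np.abs(np.polyval(n,vs)-cs);n=np.polyfit(vs[rr<2],np.array(cs)[rr<2],1)
```

```bash
sed -i 's/row=g\[v,180:320\];dl=np.diff(row);cs.append((np.argmax(dl)+np.argmin(dl))\/2+180.5)/row=g[v,212+s:288+s];dl=np.diff(row);cs.append((np.argmax(dl[:38])+38+np.argmin(dl[38:]))\/2+212.5+s)/' h.py
python3 -c "
from h import *
for n in ['w3','w4','w11','w12','w13','w14']: slope(n)"
```

```text
w3 pin [248.72, 73.89] head slope 0.004 neck 0.0039 break 0.0079
w4 pin [249.05, 73.95] head slope 0.0066 neck 0.0028 break 0.0094
w11 pin [250.39, 73.65] head slope 0.0129 neck -0.0008 break 0.0121
w12 pin [249.85, 74.21] head slope 0.0076 neck -0.0021 break 0.0055
w13 pin [248.48, 74.04] head slope -0.0035 neck 0.0073 break 0.0037
w14 pin [244.72, 73.71] head slope -0.0126 neck 0.0254 break 0.0128
```

>>> {"op": "apply_moves", "data": {
  "increments": [
    [[0,-0.004,0.0005,1.2],[0,-0.004,0.0005,1.2],[0,-0.004,0.0005,1.2]]
  ]
}}

```text
t: 27.9
tcp_pos: [0.6016, 0.034, 0.1492]
tool_rot: [0.638, 0.77, 0.01, 0.028]
force: [2.5, 2.5, 3.7]
finger_gap: 0.242
```

```bash
python3 -c "
from h import *
tq();js();wsnap('w15');slope('w15')"
```

```text
t 27.9 yaw 100.64 TCPang 100.65 rad 0.1237 z 0.1492 Ftool [ 1.9  3.1 -3.6] rxF 0.36 Mz 0.77 xz,yz [-0.03   0.051] Fmag 5.1
t 27.9 q [-0.1237  0.6937  1.6411 -0.0199  0.7493 -0.296 ] sum -0.0575 p [0.6016 0.034  0.1492] head [0.5819 0.1552 0.0717] yaw 100.64 xz,yz [-0.0305  0.0507] F [2.5 2.5 3.7] T [ 0.66 -0.04  0.77] gap 0.242
w15 pin [245.33, 73.84] head slope -0.0171 neck 0.0232 break 0.0061
```

>>> {"op": "apply_moves", "data": {
  "increments": [
    [[0,-0.003,0.0005,1.7],[0,-0.003,0.0005,1.7],[0,-0.003,0,1.7]]
  ]
}}

```text
t: 28.25
tcp_pos: [0.5918, 0.0323, 0.1486]
tool_rot: [0.671, 0.741, 0.01, 0.028]
force: [0.2, 2.3, 6.3]
finger_gap: 0.242
```

```bash
python3 -c "
from h import *
tq();js();wsnap('w16');slope('w16')"
```

```text
t 28.25 yaw 95.65 TCPang 96.05 rad 0.1239 z 0.1486 Ftool [ 2.   0.7 -6.3] rxF 0.05 Mz 1.16 xz,yz [-0.028  0.052] Fmag 6.7
t 28.25 q [-0.1279  0.6859  1.6663 -0.0229  0.7329 -0.2105] sum -0.0564 p [0.5918 0.0323 0.1486] head [0.5828 0.1551 0.0714] yaw 95.65 xz,yz [-0.0277  0.0516] F [0.2 2.3 6.3] T [0.62 0.38 1.16] gap 0.242
w16 pin [243.75, 73.82] head slope -0.0241 neck 0.0266 break 0.0025
```

>>> {"op": "apply_moves", "data": {
  "increments": [
    [[0,-0.003,0,1.7],[0,-0.003,0,1.7]]
  ]
}}

```text
t: 28.5
tcp_pos: [0.5848, 0.0318, 0.1487]
tool_rot: [0.692, 0.721, 0.01, 0.027]
force: [0.4, 2.5, 5.2]
finger_gap: 0.238
```

```bash
python3 -c "
from h import *
tq();wsnap('w17');slope('w17')"
```

```text
t 28.5 yaw 92.36 TCPang 92.82 rad 0.124 z 0.1487 Ftool [ 2.3  0.7 -5.3] rxF 0.06 Mz 1.24 xz,yz [-0.026  0.052] Fmag 5.8
w17 pin [243.61, 73.78] head slope -0.0249 neck 0.027 break 0.0021
```

>>> {"op": "apply_moves", "data": {
  "increments": [
    [[0,-0.003,0,1.7],[0,-0.003,0,1.7]]
  ]
}}

```text
t: 28.75
tcp_pos: [0.5779, 0.0316, 0.1486]
tool_rot: [0.713, 0.701, 0.009, 0.027]
force: [1.5, 2.6, 4.8]
finger_gap: 0.242
```

```bash
python3 -c "
from h import *
tq();wsnap('w18');slope('w18')"
```

```text
t 28.75 yaw 89.02 TCPang 89.62 rad 0.124 z 0.1486 Ftool [ 2.5  1.7 -4.8] rxF 0.18 Mz 1.35 xz,yz [-0.025  0.052] Fmag 5.6
w18 pin [243.27, 73.66] head slope -0.0262 neck 0.0301 break 0.0039
```

>>> {"op": "apply_moves", "data": {
  "increments": [
    [[0,-0.003,0,1.7]]
  ]
}}

```text
t: 28.9
tcp_pos: [0.5742, 0.0316, 0.1485]
tool_rot: [0.723, 0.69, 0.009, 0.027]
force: [1.3, 2.1, 5.7]
finger_gap: 0.243
```

```bash
python3 -c "
from h import *
tq();wsnap('w19');slope('w19')"
```

```text
t 28.9 yaw 87.33 TCPang 87.92 rad 0.124 z 0.1485 Ftool [ 2.   1.5 -5.7] rxF 0.15 Mz 1.3 xz,yz [-0.024  0.052] Fmag 6.3
w19 pin [243.33, 73.65] head slope -0.0424 neck 0.0273 break -0.0151
```

>>> {"op": "apply_moves", "data": {
  "increments": [
    [[0,-0.003,0,1.7]]
  ]
}}

```text
t: 29.05
tcp_pos: [0.5702, 0.0318, 0.1484]
tool_rot: [0.733, 0.679, 0.009, 0.027]
force: [0.4, 2.0, 4.6]
finger_gap: 0.242
```

```bash
python3 -c "
from h import *
tq();wsnap('w20');slope('w20')"
```

```text
t 29.05 yaw 85.58 TCPang 86.08 rad 0.124 z 0.1484 Ftool [ 1.9  0.5 -4.6] rxF 0.04 Mz 1.11 xz,yz [-0.023  0.052] Fmag 5.0
w20 pin [243.83, 73.78] head slope -0.0747 neck 0.0321 break -0.0426
```

>>> {"op": "apply_moves", "data": {
  "increments": [
    [[0,-0.003,0,1.7]]
  ]
}}

```text
t: 29.2
tcp_pos: [0.566, 0.0322, 0.1482]
tool_rot: [0.744, 0.667, 0.009, 0.026]
force: [-0.1, 3.1, 6.6]
finger_gap: 0.244
```

```bash
python3 -c "
from h import *
tq();wsnap('w21');slope('w21')"
```

```text
t 29.2 yaw 83.75 TCPang 84.11 rad 0.1241 z 0.1482 Ftool [ 3.  -0.1 -6.7] rxF -0.05 Mz 1.04 xz,yz [-0.022  0.05 ] Fmag 7.3
w21 pin [244.79, 73.83] head slope -0.1032 neck 0.0247 break -0.0785
```

View pics/w21.png

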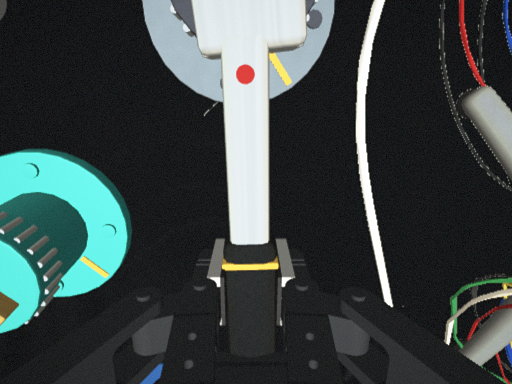

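>>> {"op": "apply_moves", "data": {
  "increments": [
    [[0,0.003,0,-1.7],[0,0.003,0,-1.7],[0,0.003,0,-1.7]]
  ]
}}

```text
t: 29.55
tcp_pos: [0.5763, 0.0317, 0.1493]
tool_rot: [0.714, 0.699, 0.01, 0.028]
force: [0.4, 2.5, 1.7]
finger_gap: 0.242
```

```bash
python3 -c "
from h import *
tq();wsnap('w22');slope('w22')"
```

```text
t 29.55 yaw 88.78 TCPang 88.9 rad 0.1239 z 0.1493 Ftool [ 2.5  0.4 -1.8] rxF 0.04 Mz 0.75 xz,yz [-0.026  0.054] Fmag 3.1
w22 pin [245.06, 73.48] head slope -0.0161 neck 0.0231 break 0.007
```

>>> {"op": "apply_moves", "data": {
  "increments": [
    [[0,0.003,0,-1.7],[0,0.002,0,-1]]
  ]
}}

```text
t: 29.8
tcp_pos: [0.5804, 0.0318, 0.1488]
tool_rot: [0.699, 0.714, 0.008, 0.026]
force: [0.8, 0.5, 4.0]
finger_gap: 0.239
```

```bash
python3 -c "
from h import *
tq();js();wsnap('w23');slope('w23')"
```

```text
t 29.8 yaw 91.2 TCPang 90.78 rad 0.1238 z 0.1488 Ftool [ 0.4  1.  -4. ] rxF 0.09 Mz -0.16 xz,yz [-0.026  0.049] Fmag 4.1
t 29.8 q [-0.1302  0.6765  1.6928 -0.0279  0.7206 -0.1313] sum -0.0517 p [0.5804 0.0318 0.1488] head [0.5807 0.1549 0.0718] yaw 91.2 xz,yz [-0.0261  0.0485] F [0.8 0.5 4. ] T [ 0.67 -0.   -0.16] gap 0.239
w23 pin [247.6, 73.95] head slope -0.0012 neck 0.0103 break 0.0091
```

```bash
python3 -c "
from h import *
s=manip.sense();plan2(s['tcp_pos']+np.array([0,0,.032]),91.2,.008)"
```

```text
[-0.0002, 0.0004, -0.008] 0.01
[-0.0002, 0.0004, -0.008] 0.01
[-0.0002, 0.0004, -0.008] 0.01
[-0.0002, 0.0004, -0.008] 0.01
```

>>> {"op": "apply_moves", "data": {
  "increments": [
    [[-0.0002,0.0004,-0.006,0],[-0.0002,0.0004,-0.008,0]]
  ]
}}

```text
t: 30.05
tcp_pos: [0.5796, 0.0311, 0.161]
tool_rot: [0.7, 0.713, 0.007, 0.025]
force: [2.0, 0.3, -3.8]
finger_gap: 0.244
```

```bash
python3 -c "
from h import *
tq();js()"
```

```text
t 30.05 yaw 91.01 TCPang 90.43 rad 0.1245 z 0.161 Ftool [0.4 1.8 3.9] rxF 0.25 Mz -0.21 xz,yz [-0.026  0.045] Fmag 4.3
t 30.05 q [-0.1314  0.6566  1.6871 -0.0277  0.7496 -0.1298] sum -0.0483 p [0.5796 0.0311 0.161 ] head [0.5801 0.1543 0.084 ] yaw 91.01 xz,yz [-0.0259  0.0451] F [ 2.   0.3 -3.8] T [-0.14 -0.22 -0.21] gap 0.244
```

>>> {"op": "apply_moves", "data": {
  "increments": [
    [[-0.0002,0.0005,-0.01,0],[-0.0004,0.0007,-0.015,0],[-0.001,0.001,-0.02,0],[0,0,0,0]]
  ]
}}

```text
t: 30.45
tcp_pos: [0.5759, 0.0298, 0.2076]
tool_rot: [0.7, 0.714, 0.003, 0.022]
force: [0.9, 0.7, -2.9]
finger_gap: 0.242
```

```bash
python3 - <<'E'
from h import *
js();wsnap('w24');slope('w24')
im,d=manip.snapshot("scene");cv2.imwrite("pics/s24.png",cv2.resize(im[130:230,180:330,::-1],None,fx=5,fy=5,interpolation=cv2.INTER_CUBIC))
E
```

```text
t 30.45 q [-0.1334  0.5826  1.6626 -0.0288  0.8581 -0.1337] sum -0.0383 p [0.5759 0.0298 0.2076] head [0.5755 0.1528 0.1304] yaw 91.05 xz,yz [-0.0274  0.0348] F [ 0.9  0.7 -2.9] T [-0.14  0.   -0.06] gap 0.242
w24 pin [247.04, 73.55] head slope -0.0038 neck 0.013 break 0.0091
```

View pics/s24.png

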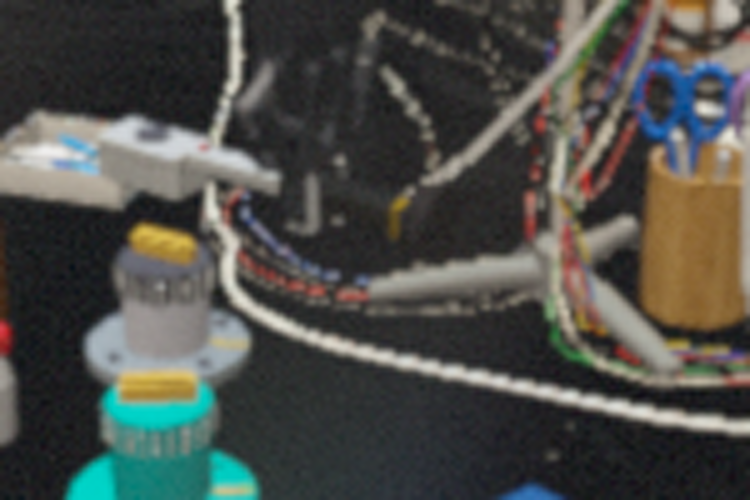

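```bash
python3 -c "
from h import *
plan2(np.array([.4645,-.2745,.14]),72.3,.045)"
```

```text
[-0.0376, -0.0147, 0.0087] 2.34
[-0.0382, -0.0132, 0.0087] 2.34
[-0.0387, -0.0116, 0.0087] 2.34
[-0.0391, -0.01, 0.0087] 2.34
[-0.0395, -0.0084, 0.0087] 2.34
[-0.0398, -0.0068, 0.0087] 2.34
[-0.04, -0.0051, 0.0087] 2.34
[-0.0402, -0.0035, 0.0087] 2.34
```

>>> {"op": "apply_moves", "data": {
  "increments": [
    [[-0.0375,-0.0145,0.003,2.3],[-0.038,-0.013,0.006,2.3],[-0.0385,-0.0115,0.008,2.3],[-0.039,-0.01,0.008,2.3],[-0.039,-0.0085,0.008,2.3]]
  ]
}}

```text
t: 31.05
tcp_pos: [0.503, -0.1586, 0.1705]
tool_rot: [0.767, 0.642, 0.003, 0.017]
force: [0.8, -0.9, -2.5]
finger_gap: 0.241
```

```bash
python3 -c "
from h import *
js();plan2(np.array([.4645,-.2745,.13]),72.3,.03)"
```

```text
t 31.05 q [-0.5144  0.5949  1.8094 -0.011   0.7036 -0.3286] sum -0.0338 p [ 0.503  -0.1586  0.1705] head [ 0.5264 -0.0371  0.0945] yaw 79.81 xz,yz [-0.0179  0.0295] F [ 0.8 -0.9 -2.5] T [-0.1  -0.02 -0.05] gap 0.241
[-0.024, -0.0037, 0.0084] 1.5
[-0.0241, -0.0031, 0.0084] 1.5
[-0.0242, -0.0025, 0.0084] 1.5
[-0.0242, -0.0018, 0.0084] 1.5
[-0.0243, -0.0012, 0.0084] 1.5
```

>>> {"op": "apply_moves", "data": {
  "increments": [
    [[-0.024,-0.0037,0.006,1.5],[-0.024,-0.003,0.008,1.5],[-0.022,-0.0025,0.008,1.5],[-0.016,-0.002,0.008,1.5],[-0.008,0,0.004,1]]
  ]
}}

```text
t: 31.55
tcp_pos: [0.4652, -0.2547, 0.1309]
tool_rot: [0.808, 0.589, 0.001, 0.011]
force: [0.5, 0.7, -2.0]
finger_gap: 0.239
```

```bash
python3 -c "
from h import *
js();plan2(np.array([.4645,-.2750,.10]),72.3,.01)
wsnap('w25')"
```

```text
t 31.55 q [-0.7105  0.6702  1.8157 -0.005   0.6331 -0.3946] sum -0.0226 p [ 0.4652 -0.2547  0.1309] head [ 0.504  -0.1366  0.0557] yaw 72.13 xz,yz [-0.0115  0.0197] F [ 0.5  0.7 -2. ] T [-0.12  0.1   0.01] gap 0.239
[-0.0048, 0.0012, 0.0078] -0.04
[-0.0048, 0.0012, 0.0078] -0.04
[-0.0048, 0.0012, 0.0078] -0.04
[-0.0048, 0.0012, 0.0078] -0.04
```

View pics/w25.png

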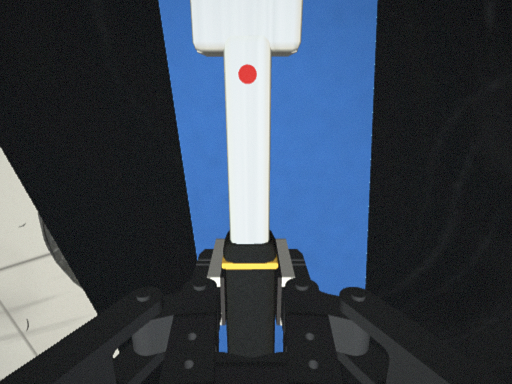

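>>> {"op": "apply_moves", "data": {
  "increments": [
    [[-0.0048,0.001,0.01,0],[-0.0048,0.001,0.01,0],[-0.005,0.001,0.01,0],[-0.004,0,0.008,0]]
  ]
}}

```text
t: 32.0
tcp_pos: [0.4636, -0.2738, 0.0903]
tool_rot: [0.807, 0.59, 0.001, 0.011]
force: [0.2, 0.3, -1.9]
finger_gap: 0.241
```

```bash
python3 -c "
from h import *
js();plan2(np.array([.4645,-.2750,.08]),72.3,.01)"
```

```text
t 32.0 q [-0.7402  0.751   1.807  -0.0041  0.5609 -0.4278] sum -0.0227 p [ 0.4636 -0.2738  0.0903] head [ 0.5021 -0.1557  0.015 ] yaw 72.29 xz,yz [-0.0115  0.0197] F [ 0.2  0.3 -1.9] T [-0.07  0.03 -0.01] gap 0.241
[-0.0004, 0.0005, 0.0051] -0.01
[-0.0004, 0.0005, 0.0051] -0.01
```

>>> {"op": "apply_moves", "data": {
  "increments": [
    [[0,0.0005,0.005,0],[0,0.0005,0.004,0],[0,0,0.002,0]]
  ]
}}

```text
t: 32.3
tcp_pos: [0.4648, -0.2737, 0.0783]
tool_rot: [0.807, 0.59, 0.001, 0.011]
force: [-3.3, 2.4, 25.5]
finger_gap: 0.24
```

```bash
python3 -c "
from h import *
js()"
```

```text
t 32.3 q [-0.7385  0.7742  1.8054 -0.0046  0.5409 -0.4268] sum -0.021 p [ 0.4648 -0.2737  0.0783] head [ 0.5031 -0.1555  0.0031] yaw 72.36 xz,yz [-0.0109  0.0181] F [-3.3  2.4 25.5] T [-0.45  1.01 -0.2 ] gap 0.24
```

Firmly down on the mat at 3 mm. Releasing.

>>> {"op": "apply_moves", "data": {
  "increments": [
    [[0,0,0,0],[0,0,0,0]]
  ]
}}

```text
t: 32.5
tcp_pos: [0.465, -0.2738, 0.0798]
tool_rot: [0.807, 0.591, 0.001, 0.012]
force: [0.4, 0.1, -1.7]
finger_gap: 0.237
```

>>> {"op": "apply_moves", "data": {
  "increments": [
    [[0,0,0,0],[0,0,0,0],[0,0,0,0],[0,0,0,0],[0,0,0,0]]
  ],
  "fingers": 1
}}

```text
t: 33.0
tcp_pos: [0.4661, -0.2739, 0.0805]
tool_rot: [0.807, 0.591, 0.001, 0.013]
force: [0.4, -0.3, 1.0]
finger_gap: 1.0
```

>>> {"op": "apply_moves", "data": {
  "increments": [
    [[0,0,-0.01,0],[0,0,-0.03,0],[0,0,-0.04,0],[0,0,-0.045,0],[0,0,-0.045,0]]
  ]
}}

```text
t: 33.5
tcp_pos: [0.4606, -0.2687, 0.2513]
tool_rot: [0.807, 0.591, -0.0, 0.005]
force: [0.3, -0.3, 0.3]
finger_gap: 1.002
```

```bash
python3 - <<'E'
from h import *
js();im,d,pose=wsnap('w26')
hsv=cv2.cvtColor(im,cv2.COLOR_RGB2HSV)
red=cv2.inRange(hsv,(0,120,120),(8,255,255))|cv2.inRange(hsv,(172,120,120),(180,255,255))
yel=cv2.inRange(hsv,(18,110,120),(35,255,255))
print(blob(red,10)[:3],blob(yel,10)[:3])
im,d=manip.snapshot("top");cv2.imwrite("pics/t26.png",cv2.resize(im[140:250,120:380,::-1],None,fx=3,fy=3,interpolation=cv2.INTER_CUBIC))
E
```

```text
t 33.5 q [-0.7367  0.4748  1.7215 -0.003   0.9359 -0.4279] sum -0.0095 p [ 0.4606 -0.2687  0.2513] head [ 0.4982 -0.1498  0.1767] yaw 72.4 xz,yz [-0.0061  0.0076] F [ 0.3 -0.3  0.3] T [-0.07 -0.02  0.01] gap 1.002
[(30, [254.37, 87.37])] [(102, [255.34, 169.51]), (99, [256.6, 243.32])]
```

View pics/w26.png

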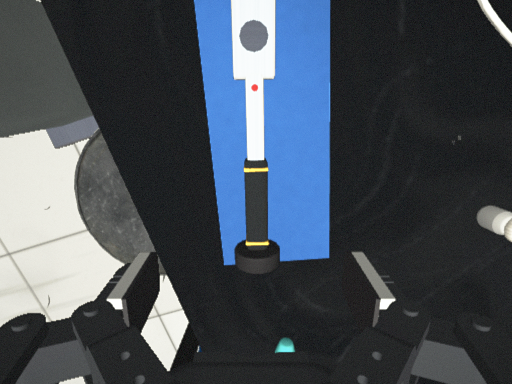

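View pics/t26.png

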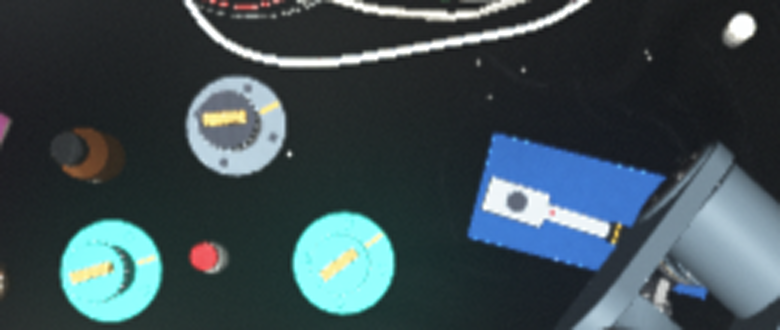

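```bash
python3 - <<'E'
from h import *
for n,pv,pn in [("w2",(265.83,28.56),(265.5,83.5)),("w26",(254,35.5),(254.37,87.37))]:
    z=np.load(f"pics/{n}.npz");pose=(z["p"],z["q"])
    a=ray("wrist",pv,.033,pose);b=ray("wrist",pn,.037,pose);d=z["d"]
    print(n,a.round(4),b.round(4),np.linalg.norm(a-b).round(4))
    hsv=cv2.cvtColor(z["im"],cv2.COLOR_RGB2HSV);m=cv2.inRange(hsv,(100,120,80),(125,255,255));
    u=300 if n=="w26" else 315
    v=np.nonzero(m[:,u])[0].max();e=ray("wrist",(u,v),.003,pose);ax=(a-b)[:2]/np.linalg.norm((a-b)[:2]);print("pivot to mat end along axis",((a-e)[:2]@np.array([np.cos(np.radians(72.2)),np.sin(np.radians(72.2))])).round(4))
E
```

```text
w2 [ 0.5058 -0.1542  0.033 ] [ 0.4931 -0.1928  0.037 ] 0.0408
pivot to mat end along axis 0.2257
w26 [ 0.501  -0.1535  0.033 ] [ 0.4891 -0.1922  0.037 ] 0.0407
pivot to mat end along axis 0.2248
```

```bash
python3 -c "
from h import *
print(manip.sign_off())"
```

```text
the job is handed in; nothing more can be done
None
```

The wrench was seated on the aluminium vessel's bar and turned clockwise until it clicked. I then eased it back, lifted it off, laid it on the mat and let go. I handed the job in at about 33.6 s of the 72 s, with the gripper open and well clear.

**What the last checks showed**
- **Click:** the torque rose to about 1.5 Nm, then fell to about 1.0 Nm. The wrist picture put the break-over at about 0.08 rad, accurate to roughly 0.01, so past 0.055 and well short of 0.175. The wrench was straight again once eased.
- **Cap:** I eased the wrench until the torque on it was near zero before lifting. The last overhead picture shows the bar roughly 0.4 to 0.5 rad clockwise of the yellow stripe; I read that by eye and did not measure it.
- **Wrench:** it lies on the mat within about 5 mm of where it started. The pivot is 225 mm from the mat's end, and the handle needs 215 mm.
- **Bottle and vials:** they look undisturbed in the last pictures, judged by eye.

**What did not go cleanly**
- **First seating abandoned:** the tool slowly tilted as it carried the wrench, up to about 4°. I lifted off without turning and tested some moves, which made the tilt worse. I then set the wrench down, levelled the tool against the mat and regripped.
- **Seating tilt:** at the click the wrench was still rolled about 3° and pitched about 1°. It looked fully down on the cap, but I could not measure that closely.
- **Hard press on the mat:** one fingertip press while levelling reached about 86 N at the wrist.
- **Joint limit:** during the tests, joint 3 read 0.2176 for a moment against its stated lower limit of 0.22.

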